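# Tip the leftover pralines into the melter and stack the trays

### The arm

A 6-joint arm with a two-finger parallel gripper is mounted at the origin on the work surface. World frame = base frame: x ahead of the robot, y to its left, z up, the work surface at z = 0. Lengths are in m, angles in rad, forces in N, time in s.
With the tool pointing down it reaches from about 0.25 to 0.8 m from the base axis. Payload 8.5 kg.
Tool frame: the origin (TCP) lies on the centre line of the jaws, within the pads' length; the fingertips stand 19 mm ahead of it and the grasp point (between the pads) is the TCP; z points along the fingers, y is the line along which they close (so a half turn about z gives the same grasp; the last joint's range is limited). The gripper opens to 85 mm and grips with 20 to 120 N. Pads are 22 mm wide; open, the fingers measure 114 mm over their backs; the gripper's body (76 mm by 85 mm) begins 54 mm behind the grasp point. The pads swing forward as they close: fully open they stand 13 mm farther back than shut.
Start: joints at [-1.267, 0.238, -0.013, 1.319, 0, 1.571], TCP at [0.157, -0.501, 0.25] pointing down, gripper open.
Joint ranges: [-2.66, 2.66], [-1.03, 1.9], [-1.14, 1.46], [-1.82, 2.27], [-1.45, 1.34], [-3.14, 3.14]. Speed limits (rad/s): [2.22, 2.22, 2.79, 3.14, 3.14, 3.14].

### API

Orientations are given as a 3x3 rotation matrix whose columns are the frame's x, y, z axes.
In Python, from bench import observe, snapshot, calibration, sign_off gives the robot as it stands.
- The arm moves only by the shell command python3 -m inch 'ROWS'. ROWS is JSON, a list of rows, each an object of numbers: "fingers": the opening, from -1 (shut) to 1 (fully open); "x", "y", "z": the shift along the tool's x, y, z scaled (see below); "roll": the turn about the tool's z scaled (see below). In form: [{"fingers": .., "x": .., "y": .., "z": .., "roll": ..}, ...]. A call has 1 to 10 rows; each row shifts and turns the commanded pose from where the row before left it, along the tool's axes as they then stand; what a row does not reach is not made up. The controller multiplies each number of a shift by 50 mm and each number of a turn by 8 degrees. A row lasts 1/10 s, in which the tool goes at most 50 mm and 8.59 degrees, less where a joint would pass 70% of its speed; a pose out of reach is approached as far as the arm can. A call with a number of a shift or a turn outside -1 to 1 is refused whole. A call with a gripper value outside its range is refused whole. The fingers move at their own pace and stop on an object; the grip force is fixed at half the most. Time passes only in rows, so rows that do not move let the fingers close. It gives the time, the measured TCP pose, the force, the opening and the grip force at its end, in the units of the state.
- observe(): the state, without advancing time (a new reading comes with each control period).
- snapshot(name): name is "side" or "top" or "wrist"; returns the picture (420x560x3 uint8, red, green, blue); there is no depth.
- calibration(name): a dict with "fx", "fy", "cx", "cy" (pixels), "world_to_cam" (4x4, takes a point from world to camera coordinates); the wrist camera has in their place "tool_from_camera" (4x4, takes a point from camera to tool coordinates, whose origin is the TCP and whose axes are the flange's). Camera axes: x right, y down, z forward; pixel columns grow to the right and rows downward; lengths in m; the calibration is good to about 2 mm. A picture is of the moment at which its call begins: read the wrist's pose just before it. calibration takes no time and is no camera call.
- sign_off(): hands the job in; it is judged then, once.
The state is a dict: "time_s": time; "q": joint angles; "dq": joint speeds; "joint_efforts": joint torques, N m; "ee_pos": TCP position; "orientation": TCP orientation; "force": force on the tool from outside, world axes, zero at the start; "ft_torque": the same for the moment, N m; "gripper_width": opening from 0.0 (shut) to 1.0 (fully open); "grasp_force": force on a finger pad.
Only numpy, scipy, OpenCV 4.12 (cv2) and the standard library are available. Lean on these libraries where they do the work, as an engineer would, in place of code of your own. Each camera call takes 0.05 s, during which the arm holds its last target. There are 200 camera calls.

### The job

Tip the leftover pralines off their tray into the pan of the melter, so that every one lies in the pan. Then stack that tray and all the other trays, in any order, on the metal stand, each level with its chamfered corners matched and its skirt seated fully down over the rim below, and close the stack with the teal cover seated the same way on top. Leave the jug, the stick carton and the bottle where they are.

Things in the scene. Friction and masses are not known exactly. Their poses are not given: they have to be found in the camera images.
- tray_1: ivory stacking tray with the pralines on it, 150 x 66 mm, 36 mm high, 0.13 kg; 18 mm chamfers on its two front (+x) corners, back corners square; more under tray_2 and tray_3. Grip it across the 66 mm on its upright sides (z 0 to 24 mm). Origin: centre of the underside, +x to the chamfered front, z up. Front points roughly away from the robot at the start.
- tray_2: tray like tray_1, empty, front roughly away from the robot; may be absent. Under all trays: hollow, 3 mm skirt from z = 0 (inside 144 x 60 mm), deck top at z = 24 mm. On the deck a 12 mm high tapered rim, 140 x 56 mm at its foot, 134 x 50 mm on top, 3 mm thick, on the long sides, back and chamfers; open at the front (pouring mouth 34 mm wide).
- tray_3: tray like tray_1, empty, front roughly towards the robot; may be absent. Of all trays: the skirt drops over the rim below and rests on that deck, only with chamfers at the same end; 2 mm play a side (5 mm while entering), 24 mm pitch. Out of register it rides up to 12 mm high on the rim.
- tray_4: tray like tray_1, empty, front roughly away from the robot; may be absent.
- tray_5: tray like tray_1, empty, front roughly towards the robot; may be absent.
- tray_6: tray like tray_1, empty, front roughly away from the robot; may be absent.
- cover: teal cover of the stack: outline, chamfers and skirt of a tray (150 x 66 mm), closed flat top at z = 24 mm, no rim; on top along x a solid grip bar 70 mm long, 14 mm wide, z = 24 to 50 mm. Seats as a tray does. 0.13 kg. Starts with its chamfered end roughly towards the robot. Origin: centre of the underside, +x to the chamfered end.
- stand: low metal stand for the stack, fixed: outline of a tray (150 x 66 mm, chamfered corners at its +x end), and the same 12 mm rim on a deck 16 mm above the worktop. The first tray goes on it. Origin: centre of its underside, at worktop level; +x to the chamfered end.
- stand_deck (a point): centre of the stand's deck top, 16 mm above the worktop; axes as the stand's. The underside of the first seated tray is at this height, of the next 24 mm higher, and so on.
- melter: chocolate melter, a white box 225 (x) x 200 (y) x 105 mm high, fixed, with a thermostat knob on its front; an open steel pan is let into its top: opening 165 (x) x 150 (y) mm, straight walls, rim at 105 mm and pan floor 40 mm above the worktop. Origin: centre of the underside, at worktop level.
- pan (a point): centre of the pan's floor, 40 mm above the worktop; axes as the melter's.
- praline_1: dark chocolate praline, a flat-bottomed dome 24 mm across and 20 mm high, 15 g; slides on a tray tilted more than about 26 degrees (friction 0.3 to 0.5). Starts standing on tray_1, one behind the other along its x. Origin: centre of the flat bottom.
- praline_2: dark chocolate praline, a flat-bottomed dome 24 mm across and 20 mm high, 15 g; slides on a tray tilted more than about 26 degrees (friction 0.3 to 0.5). Starts standing on tray_1, one behind the other along its x. Origin: centre of the flat bottom. May be absent.
- praline_3: dark chocolate praline, a flat-bottomed dome 24 mm across and 20 mm high, 15 g; slides on a tray tilted more than about 26 degrees (friction 0.3 to 0.5). Starts standing on tray_1, one behind the other along its x. Origin: centre of the flat bottom. May be absent.
- praline_4: dark chocolate praline, a flat-bottomed dome 24 mm across and 20 mm high, 15 g; slides on a tray tilted more than about 26 degrees (friction 0.3 to 0.5). Starts standing on tray_1, one behind the other along its x. Origin: centre of the flat bottom. May be absent.
- jug: clear plastic measuring jug, 80 mm across, 110 mm high, with a side handle, loose; to be left alone. Origin: centre of the underside.
- stick_box: open carton of paper sticks, 150 x 50 x 28 mm, loose, long side along its x; to be left alone. Origin: centre of the underside.
- colour_bottle: small bottle, 44 mm across, 100 mm high, loose; to be left alone. Origin: centre of the underside.

How it is judged:
By the outcome, as a careful person would: the job done as asked, in the order asked, and still so for the second after the job is handed in, with the robot touching nothing.
Of praline_2, praline_3, praline_4 only 1 to 3 are there at a start; the rules pass over those that are not, and their reading is None.
Of tray_2, tray_3, tray_4, tray_5, tray_6 only 3 to 5 are there at a start; the rules pass over those that are not, and their reading is None.
At some moment in a run one of tray_2, tray_3, tray_4, tray_5, tray_6, cover may be knocked a few centimetres aside while the robot is not near it.
Once in a run the grip may slacken for a moment while it holds something.
It also fails if it takes over 210 s, if anything falls off the work surface, if the arm or the gripper's body presses on something with over 40 N, if the wrist force passes 120 N, or if a joint passes its speed limit or range.

## Working session

There is one attempt and no reset: what is moved stays moved. The work goes in short steps, Python scripts to look and compute and a shell command to move; the robot and the scene stay as the last step left them, time stands still between calls to the robot, and variables do not carry over. Pictures are saved under pics/ and viewed, at most 14 in all, crops included, and the job is handed in when it is done.

```bash
ls; mkdir -p pics; cat > h.py <<'E'
import numpy as np, cv2
from bench import observe, snapshot, calibration
def save(n,f):
    im=snapshot(n); cv2.imwrite(f,im[:,:,::-1]); return im
def cam(n,st=None):
    c=calibration(n); K=np.array([[c['fx'],0,c['cx']],[0,c['fy'],c['cy']],[0,0,1]])
    if n=='wrist':
        st=st or observe(); T=np.eye(4); T[:3,:3]=np.array(st['orientation']); T[:3,3]=st['ee_pos']
        C=T@np.array(c['tool_from_camera'])
    else: C=np.linalg.inv(np.array(c['world_to_cam']))
    return K,C
def ray(kc,u,v):
    K,C=kc; d=C[:3,:3]@np.linalg.solve(K,[u,v,1.]); return C[:3,3],d
def plane(kc,u,v,z):
    o,d=ray(kc,u,v); return o+d*(z-o[2])/d[2]
def tri(a,b):
    (o1,d1),(o2,d2)=a,b
    A=np.stack([d1,-d2],1); s,*_=np.linalg.lstsq(A,o2-o1,rcond=None)
    p,q=o1+s[0]*d1,o2+s[1]*d2; return (p+q)/2,np.linalg.norm(p-q)
def proj(kc,P):
    K,C=kc; p=np.linalg.inv(C)@np.append(P,1); p=K@p[:3]; return p[:2]/p[2]
E
python3 - <<'E'
from h import *
np.set_printoptions(precision=3,suppress=True)
save('top','pics/top0.png');save('side','pics/side0.png')
for n in('top','side'): K,C=cam(n);print(n,K,C)
c=calibration('wrist');print(c)
s=observe();print(s['ee_pos'],np.array(s['orientation']),s['gripper_width'],s['time_s'])
E
```

```text
pics
top [[393.627   0.    276.07 ]
 [  0.    393.627 212.978]
 [  0.      0.      1.   ]] [[ 0.011 -0.987  0.16   0.341]
 [-1.    -0.008  0.023  0.005]
 [-0.021 -0.16  -0.987  0.959]
 [ 0.     0.     0.     1.   ]]
side [[439.483   0.    283.242]
 [  0.    439.483 213.688]
 [  0.      0.      1.   ]] [[-0.805 -0.336  0.489 -0.054]
 [-0.593  0.459 -0.661  0.767]
 [-0.003 -0.822 -0.569  0.73 ]
 [ 0.     0.     0.     1.   ]]
{'fx': 299.78840892316043, 'fy': 299.78840892316043, 'cx': 274.5774197021548, 'cy': 208.02674076163797, 'tool_from_camera': array([[-0.001, -0.962, -0.273,  0.07 ],
       [ 1.   , -0.001, -0.   , -0.   ],
       [-0.   , -0.273,  0.962, -0.124],
       [ 0.   ,  0.   ,  0.   ,  1.   ]])}
[ 0.157 -0.501  0.25 ] [[ 0.954  0.299 -0.   ]
 [ 0.299 -0.954  0.001]
 [ 0.    -0.001 -1.   ]] 1.0009718257389495 0.1
```

View pics/top0.png

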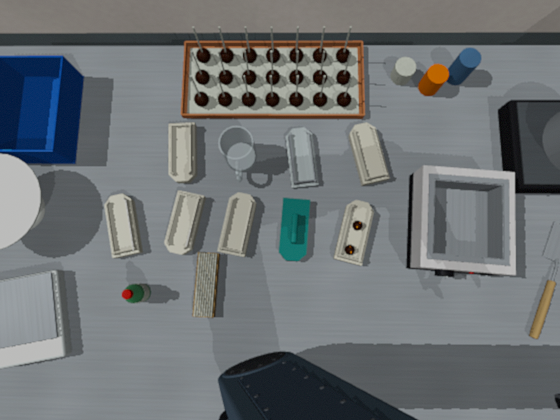

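View pics/side0.png

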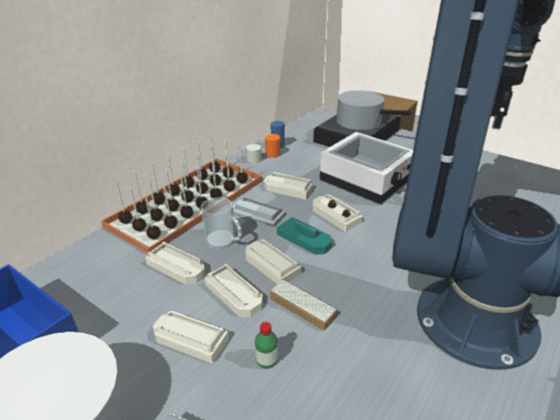

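```bash
cat >> h.py <<'E'
def ivory(im):
    a=im.astype(int); return ((a[:,:,0]-a[:,:,2]>12)&(a.sum(2)>330)).astype(np.uint8)*255
def teal(im):
    a=im.astype(int); return ((a[:,:,1]-a[:,:,0]>40)&(a[:,:,2]-a[:,:,0]>30)).astype(np.uint8)*255
def blobs(m,amin):
    m=cv2.morphologyEx(m,cv2.MORPH_CLOSE,np.ones((5,5),np.uint8)); m=cv2.morphologyEx(m,cv2.MORPH_OPEN,np.ones((3,3),np.uint8))
    cs,_=cv2.findContours(m,cv2.RETR_EXTERNAL,cv2.CHAIN_APPROX_NONE); return [c for c in cs if cv2.contourArea(c)>amin]
def rect_on(kc,c,z):
    P=np.array([plane(kc,u,v,z)[:2] for u,v in c.reshape(-1,2)]).astype(np.float32)*1000
    (x,y),(w,h),a=cv2.minAreaRect(P)
    if w<h: w,h,a=h,w,a+90
    # end with less contour width = chamfered front
    t=np.radians(a); e=np.array([np.cos(t),np.sin(t)]); n=np.array([-e[1],e[0]])
    Q=(P-[x,y]); l=Q@e; s=Q@n
    wf=np.ptp(s[l>w/2-4]); wb=np.ptp(s[l<-w/2+4])
    if wb<wf: a+=180; wf,wb=wb,wf
    return round(float(x),1),round(float(y),1),round(float(w),1),round(float(h),1),round((float(a)+180)%360-180,1),round(float(wf)),round(float(wb))
E
python3 - <<'E'
from h import *
im=cv2.imread('pics/top0.png')[:,:,::-1]; kc=cam('top')
for f in(ivory,teal):
  for c in blobs(f(im),400): print(f.__name__,cv2.boundingRect(c),rect_on(kc,c,.02))
for n in[(302,157)]: print(plane(kc,*n,.016))
for u,v in[(413,168),(515,172),(515,276),(409,270),(431,180),(504,185),(502,262),(430,258)]: print(u,v,plane(kc,u,v,.105))
big=cv2.resize(im[110:280,280:530],None,fx=3,fy=3,interpolation=cv2.INTER_CUBIC); cv2.imwrite('pics/c1.png',big[:,:,::-1])
E
```

```text
ivory (334, 201, 38, 64) (450.7, -159.4, 148.9, 66.2, -13.5, 34, 65)
ivory (108, 195, 29, 59) (461.5, 404.5, 148.7, 57.9, -167.9, 22, 35)
ivory (219, 193, 34, 62) (468.1, 124.4, 147.7, 56.9, -10.4, 33, 54)
ivory (165, 191, 35, 63) (468.7, 252.8, 147.3, 61.3, 169.0, 32, 54)
ivory (350, 124, 38, 60) (646.6, -196.7, 149.8, 67.2, 12.8, 30, 63)
ivory (169, 123, 23, 59) (645.3, 268.8, 149.8, 54.5, -176.3, 30, 51)
teal (279, 198, 31, 63) (454.2, -16.7, 149.7, 65.4, 175.9, 31, 63)
teal (0, 77, 61, 75) (745.7, 657.2, 200.3, 135.0, -0.1, 92, 133)
[ 0.63483521 -0.03589387  0.016     ]
413 168 [ 0.58287258 -0.2784541   0.105     ]
515 172 [ 0.57495983 -0.50144758  0.105     ]
515 276 [ 0.34814873 -0.482237    0.105     ]
409 270 [ 0.35826599 -0.26010572  0.105     ]
431 180 [ 0.5557109  -0.31672359  0.105     ]
504 185 [ 0.54539358 -0.47511212  0.105     ]
502 262 [ 0.37729383 -0.45740547  0.105     ]
430 258 [ 0.3841906 -0.3058162  0.105    ]
```

View pics/c1.png

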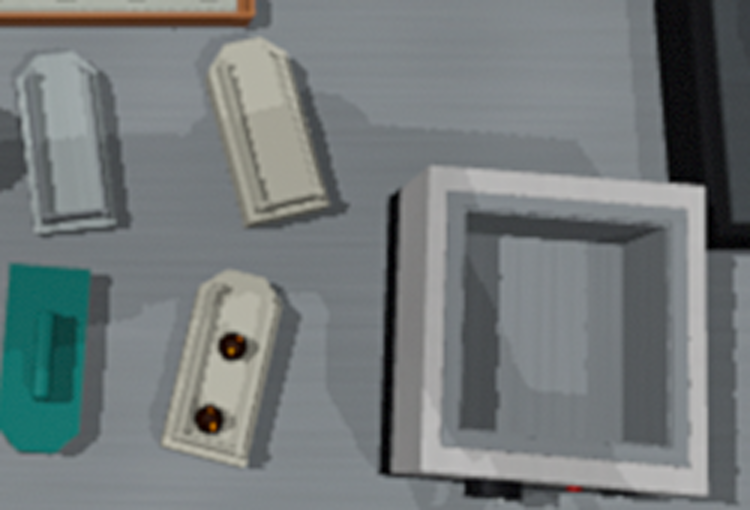

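```bash
cat >> h.py <<'E'
def go(x,y,z,yaw):
    s=observe(); R=np.array(s['orientation']); p=np.array(s['ee_pos'])
    y0=np.degrees(np.arctan2(R[1,0],R[0,0])); d=(yaw-y0+180)%360-180
    t=np.radians(yaw); X=np.array([np.cos(t),np.sin(t),0]); Y=np.array([np.sin(t),-np.cos(t),0])
    D=np.array([x,y,z])-p; v=np.array([D@X,D@Y,-D[2]])/.05
    print('yaw %.1f q6 %.2f roll units %.2f (or %+.2f half turn) | then x %.2f y %.2f z %.2f norm %.2f'%(y0,s['q'][5],-d/8,(-d+np.sign(d)*180)/8,*v,np.linalg.norm(v)))
E
python3 -c "
from h import *
go(.45,-.16,.25,-13.5)"
```

```text
yaw 17.4 q6 1.57 roll units 3.86 (or -18.64 half turn) | then x 4.11 y -7.99 z -0.00 norm 8.99
```

```bash
python3 -m inch '[{"roll":0.97},{"roll":0.97},{"roll":0.97},{"roll":0.97},{"x":0.34,"y":-0.66},{"x":0.34,"y":-0.66},{"x":0.34,"y":-0.66},{"x":0.34,"y":-0.66},{"x":0.34,"y":-0.66},{"x":0.34,"y":-0.66}]' && python3 -m inch '[{"x":0.34,"y":-0.66},{"x":0.34,"y":-0.66},{"x":0.34,"y":-0.66},{"x":0.34,"y":-0.66},{"x":0.34,"y":-0.66},{"x":0.34,"y":-0.66},{},{}]'
python3 - <<'E'
from h import *
go(.45,-.16,.25,-13.5)
s=observe();kc=cam('wrist',s);im=save('wrist','pics/w1.png')
for c in blobs(ivory(im),2000): print(cv2.boundingRect(c),rect_on(kc,c,.0),rect_on(kc,c,.024))
E
```

```text
yaw 17.4 q6 1.57 roll units 3.86 (or -18.64 half turn) | then x 4.11 y -7.99 z -0.00 norm 8.99invalid input at $[0]: expected keys fingers, x, y, z, roll
```

View pics/w1.png

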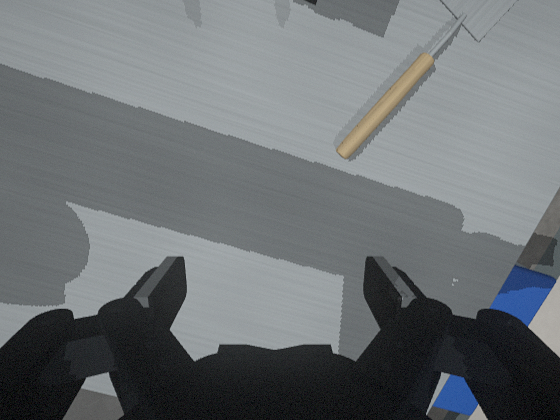

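```bash
python3 -m inch '[{"fingers":1,"x":0,"y":0,"z":0,"roll":0.97},{"fingers":1,"x":0,"y":0,"z":0,"roll":0.97},{"fingers":1,"x":0,"y":0,"z":0,"roll":0.97},{"fingers":1,"x":0,"y":0,"z":0,"roll":0.97},{"fingers":1,"x":0.25,"y":-0.66,"z":0,"roll":0},{"fingers":1,"x":0.25,"y":-0.66,"z":0,"roll":0},{"fingers":1,"x":0.25,"y":-0.66,"z":0,"roll":0},{"fingers":1,"x":0.25,"y":-0.66,"z":0,"roll":0},{"fingers":1,"x":0.25,"y":-0.66,"z":0,"roll":0},{"fingers":1,"x":0.25,"y":-0.66,"z":0,"roll":0}]' && python3 -m inch '[{"fingers":1,"x":0.25,"y":-0.66,"z":0,"roll":0},{"fingers":1,"x":0.25,"y":-0.66,"z":0,"roll":0},{"fingers":1,"x":0.25,"y":-0.66,"z":0,"roll":0},{"fingers":1,"x":0.25,"y":-0.66,"z":0,"roll":0},{"fingers":1,"x":0.25,"y":-0.66,"z":0,"roll":0},{"fingers":1,"x":0.25,"y":-0.66,"z":0,"roll":0},{"fingers":1,"x":0,"y":0,"z":0,"roll":0},{"fingers":1,"x":0,"y":0,"z":0,"roll":0}]'
python3 - <<'E'
from h import *
go(.45,-.16,.25,-13.5)
s=observe();kc=cam('wrist',s);im=save('wrist','pics/w2.png')
for c in blobs(ivory(im),2000): print(cv2.boundingRect(c),rect_on(kc,c,.0),rect_on(kc,c,.024))
E
```

```text
time_s: 1.15
ee_pos: [0.277, -0.3249, 0.2502]
orientation: [[0.972, -0.236, -0.0], [-0.236, -0.972, 0.0], [-0.0, -0.0, -1.0]]
force: [0.8, -0.5, -0.3]
gripper_width: 0.996
grasp_force: 0.0
time_s: 1.95
ee_pos: [0.3962, -0.1508, 0.2501]
orientation: [[0.972, -0.233, -0.001], [-0.233, -0.972, 0.0], [-0.001, 0.0, -1.0]]
force: [-0.1, -0.6, 0.1]
gripper_width: 1.005
grasp_force: 0.0
yaw -13.5 q6 3.01 roll units -0.00 (or +22.50 half turn) | then x 1.09 y -0.07 z 0.00 norm 1.09
```

View pics/w2.png

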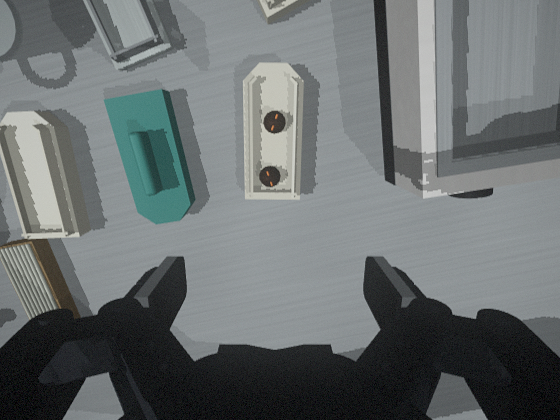

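```bash
python3 - <<'E'
from h import *
im=cv2.imread('pics/w2.png')[:,:,::-1]
for u,v in[(270,80),(272,150),(250,150),(298,150),(270,197),(340,150),(220,100),(150,40)]: print((u,v),im[v,u])
E
```

```text
(270, 80) [193 192 182]
(272, 150) [196 195 184]
(250, 150) [184 184 175]
(298, 150) [145 146 134]
(270, 197) [196 196 186]
(340, 150) [143 150 150]
(220, 100) [145 150 151]
(150, 40) [104 107 110]
```

```bash
sed -i 's/a\[:,:,0\]-a\[:,:,2\]>12)&(a.sum(2)>330)/a[:,:,0]-a[:,:,2]>4)\&(a.sum(2)>300)/' h.py; python3 - <<'E'
from h import *
im=cv2.imread('pics/w2.png')[:,:,::-1];kc=cam('wrist')
for f in(ivory,teal):
  for c in blobs(f(im),2000): print(f.__name__,cv2.boundingRect(c),rect_on(kc,c,.0),rect_on(kc,c,.024))
for u,v in[(275,121),(269,176)]: print(plane(kc,u,v,.044))
# height from top + wrist: tray_1 front tip centre / rear corner
t=cv2.imread('pics/top0.png')[:,:,::-1];kt=cam('top')
print('pral h',[tri(ray(kt,358,225),ray(kc,275,121)),tri(ray(kt,350,250),ray(kc,269,176))])
E
```

```text
ivory (0, 112, 82, 207) (408.3, 164.8, 293.3, 103.4, 152.3, 4, 23) (411.9, 143.6, 274.5, 96.8, 152.3, 4, 23)
ivory (243, 63, 61, 137) (450.9, -161.3, 160.1, 70.6, -14.2, 39, 69) (451.8, -161.7, 149.9, 66.1, -14.2, 37, 65)
teal (105, 90, 85, 134) (455.3, -6.9, 159.8, 70.5, 175.7, 37, 69) (455.9, -17.2, 149.5, 66.0, 175.7, 35, 65)
[ 0.46581642 -0.1681321   0.044     ]
[ 0.41033893 -0.14782077  0.044     ]
pral h [(array([ 0.46536441, -0.16857424,  0.02433252]), np.float64(0.0013558420060872248)), (array([ 0.40614863, -0.14773635,  0.02462322]), np.float64(0.0029499909755712843))]
```

```bash
python3 -c "
from h import *
go(.476,-.1678,.021,-14.2)"
```

```text
yaw -13.6 q6 3.01 roll units 0.08 (or -22.42 half turn) | then x 1.63 y -0.08 z 4.58 norm 4.87
```

```bash
python3 -m inch '[{"fingers":1,"x":0.81,"y":-0.04,"z":0.3,"roll":0.08},{"fingers":1,"x":0.82,"y":-0.04,"z":0.3,"roll":0},{"fingers":1,"x":0,"y":0,"z":0.8,"roll":0},{"fingers":1,"x":0,"y":0,"z":0.8,"roll":0},{"fingers":1,"x":0,"y":0,"z":0.8,"roll":0},{"fingers":1,"x":0,"y":0,"z":0.6,"roll":0},{"fingers":1,"x":0,"y":0,"z":0.5,"roll":0},{"fingers":1,"x":0,"y":0,"z":0.28,"roll":0},{"fingers":1,"x":0,"y":0,"z":0,"roll":0},{"fingers":1,"x":0,"y":0,"z":0,"roll":0}]' && python3 -m inch '[{"fingers":-1,"x":0,"y":0,"z":0,"roll":0},{"fingers":-1,"x":0,"y":0,"z":0,"roll":0},{"fingers":-1,"x":0,"y":0,"z":0,"roll":0},{"fingers":-1,"x":0,"y":0,"z":0,"roll":0},{"fingers":-1,"x":0,"y":0,"z":0,"roll":0},{"fingers":-1,"x":0,"y":0,"z":0,"roll":0}]'
```

```text
time_s: 3.0
ee_pos: [0.4759, -0.1681, 0.0316]
orientation: [[0.969, -0.248, -0.0], [-0.248, -0.969, 0.0], [-0.0, -0.0, -1.0]]
force: [-0.8, -0.4, 0.1]
gripper_width: 1.001
grasp_force: 0.0
time_s: 3.6
ee_pos: [0.4768, -0.1678, 0.0331]
orientation: [[0.969, -0.247, 0.002], [-0.247, -0.969, -0.001], [0.002, 0.001, -1.0]]
force: [-3.2, -1.0, 11.1]
gripper_width: 0.745
grasp_force: 63.0
```

```bash
python3 -m inch '[{"fingers":1,"x":0,"y":0,"z":0,"roll":0},{"fingers":1,"x":0,"y":0,"z":0,"roll":0},{"fingers":1,"x":0,"y":0,"z":0,"roll":0},{"fingers":1,"x":0,"y":0,"z":0.18,"roll":0},{"fingers":1,"x":0,"y":0,"z":0,"roll":0},{"fingers":-1,"x":0,"y":0,"z":0,"roll":0},{"fingers":-1,"x":0,"y":0,"z":0,"roll":0},{"fingers":-1,"x":0,"y":0,"z":0,"roll":0},{"fingers":-1,"x":0,"y":0,"z":0,"roll":0},{"fingers":-1,"x":0,"y":0,"z":0,"roll":0}]'; python3 -c "
from h import *
go(.476,-.1678,.16,-4.7)"
```

```text
time_s: 4.6
ee_pos: [0.4761, -0.1672, 0.0224]
orientation: [[0.969, -0.247, -0.0], [-0.247, -0.969, 0.0], [-0.0, -0.0, -1.0]]
force: [-1.5, 0.9, 4.9]
gripper_width: 0.757
grasp_force: 66.6
yaw -14.3 q6 3.05 roll units -1.20 (or +21.30 half turn) | then x -0.00 y 0.01 z -2.75 norm 2.75
```

```bash
python3 -m inch '[{"fingers":-1,"x":0,"y":0,"z":-0.15,"roll":0},{"fingers":-1,"x":0,"y":0,"z":-0.3,"roll":0},{"fingers":-1,"x":0,"y":0,"z":-0.4,"roll":0},{"fingers":-1,"x":0,"y":0,"z":-0.5,"roll":-0.2},{"fingers":-1,"x":0,"y":0,"z":-0.5,"roll":-0.3},{"fingers":-1,"x":0,"y":0,"z":-0.5,"roll":-0.3},{"fingers":-1,"x":0,"y":0,"z":-0.4,"roll":-0.3},{"fingers":-1,"x":0,"y":0,"z":-0.2,"roll":-0.1},{"fingers":-1,"x":0,"y":0,"z":0,"roll":0}]'; python3 - <<'E'
from h import *
save('wrist','pics/w3.png')
# melter edges from wrist w2 pose not kept; use this view
go(.44,-.38,.16,-4.7)
E
```

```text
time_s: 5.5
ee_pos: [0.4769, -0.1674, 0.171]
orientation: [[0.997, -0.082, 0.002], [-0.082, -0.997, -0.001], [0.002, 0.0, -1.0]]
force: [0.3, -1.0, -1.2]
gripper_width: 0.754
grasp_force: 71.1
yaw -4.7 q6 2.89 roll units -0.00 (or +22.50 half turn) | then x -0.38 y 4.30 z 0.20 norm 4.32
```

View pics/w3.png

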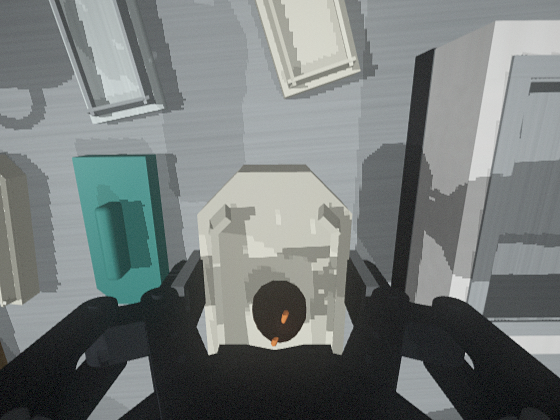

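```bash
python3 -m inch '[{"fingers":-1,"x":-0.03,"y":0.25,"z":0,"roll":0},{"fingers":-1,"x":-0.03,"y":0.45,"z":0,"roll":0},{"fingers":-1,"x":-0.03,"y":0.6,"z":0,"roll":0},{"fingers":-1,"x":-0.04,"y":0.6,"z":0,"roll":0},{"fingers":-1,"x":-0.04,"y":0.6,"z":0,"roll":0},{"fingers":-1,"x":-0.04,"y":0.6,"z":0,"roll":0},{"fingers":-1,"x":-0.04,"y":0.5,"z":0,"roll":0},{"fingers":-1,"x":-0.03,"y":0.4,"z":0,"roll":0},{"fingers":-1,"x":-0.03,"y":0.3,"z":0,"roll":0},{"fingers":-1,"x":0,"y":0.13,"z":0,"roll":0}]'; python3 -m inch '[{"fingers":-1,"x":0,"y":0,"z":0.3,"roll":0},{"fingers":-1,"x":0,"y":0,"z":0.3,"roll":0},{"fingers":-1,"x":0,"y":0,"z":0,"roll":0}]';  python3 - <<'E'
from h import *
go(.4432,-.3869,.09,-4.8)
save('side','pics/s1.png')
im=save('top','pics/t1.png'); kt=cam('top')
print(proj(kt,[.4432,-.3869,.105]))
E
```

```text
time_s: 6.55
ee_pos: [0.4418, -0.388, 0.1687]
orientation: [[0.997, -0.083, -0.001], [-0.083, -0.997, 0.001], [-0.001, -0.001, -1.0]]
force: [-0.3, 0.1, -0.1]
gripper_width: 0.753
grasp_force: 71.0
time_s: 6.85
ee_pos: [0.4417, -0.3855, 0.1376]
orientation: [[0.997, -0.081, -0.003], [-0.081, -0.997, 0.003], [-0.003, -0.003, -1.0]]
force: [0.1, 0.9, -1.2]
gripper_width: 0.754
grasp_force: 70.9
yaw -4.7 q6 2.51 roll units 0.02 (or -22.48 half turn) | then x 0.03 y 0.03 z 0.95 norm 0.95
[466.47257159 230.91891073]
```

```bash
python3 -m inch '[{"fingers":-1,"x":0,"y":0,"z":0.1,"roll":0},{"fingers":-1,"x":0,"y":0,"z":0.1,"roll":0},{"fingers":-1,"x":0,"y":0,"z":0.1,"roll":0},{"fingers":-1,"x":0,"y":0,"z":0.1,"roll":0},{"fingers":-1,"x":0,"y":0,"z":0.1,"roll":0},{"fingers":-1,"x":0,"y":0,"z":0,"roll":0}]'; python3 - <<'E'
from h import *
save('wrist','pics/w4.png')
E
```

```text
time_s: 7.55
ee_pos: [0.4436, -0.3875, 0.1158]
orientation: [[0.997, -0.081, 0.002], [-0.081, -0.997, -0.002], [0.002, 0.002, -1.0]]
force: [0.8, -0.5, 9.7]
gripper_width: 0.755
grasp_force: 74.0
```

View pics/w4.png

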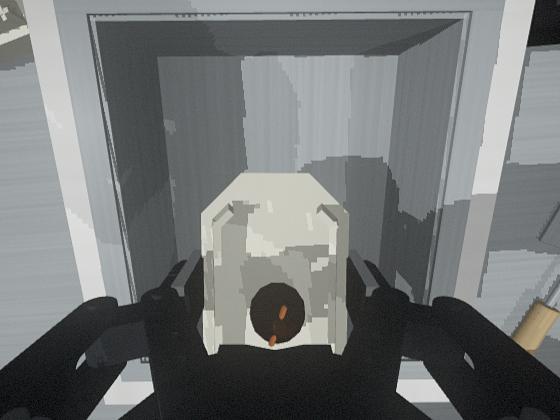

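```bash
python3 -m inch '[{"fingers":-1,"x":0,"y":0,"z":0.1,"roll":0},{"fingers":-1,"x":0,"y":0,"z":0.1,"roll":0},{"fingers":-1,"x":0,"y":0,"z":0.1,"roll":0},{"fingers":-1,"x":0,"y":0,"z":0,"roll":0}]'; python3 -m inch '[{"fingers":-1,"x":0,"y":0,"z":0.1,"roll":0},{"fingers":-1,"x":0,"y":0,"z":0.1,"roll":0},{"fingers":-1,"x":0,"y":0,"z":0,"roll":0},{"fingers":-1,"x":0,"y":0,"z":0,"roll":0},{"fingers":-1,"x":0,"y":0,"z":0,"roll":0}]'; python3 - <<'E'
from h import *
save('wrist','pics/w5.png')
E
```

```text
time_s: 8.0
ee_pos: [0.4447, -0.3879, 0.1012]
orientation: [[0.997, -0.081, 0.004], [-0.081, -0.997, -0.003], [0.004, 0.003, -1.0]]
force: [4.6, -1.1, 9.0]
gripper_width: 0.758
grasp_force: 76.0
time_s: 8.5
ee_pos: [0.4451, -0.388, 0.0913]
orientation: [[0.997, -0.081, 0.005], [-0.081, -0.997, -0.003], [0.005, 0.003, -1.0]]
force: [7.2, -1.3, 4.9]
gripper_width: 0.753
grasp_force: 77.1
```

View pics/w5.png

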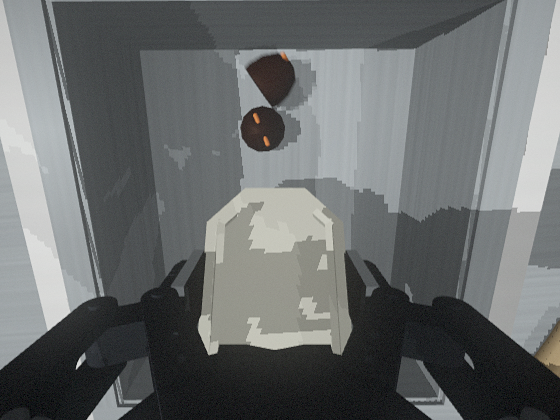

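```bash
python3 -m inch '[{"fingers":-1,"x":0,"y":0,"z":-0.2,"roll":0},{"fingers":-1,"x":0,"y":0,"z":-0.4,"roll":0},{"fingers":-1,"x":0,"y":0,"z":-0.5,"roll":0},{"fingers":-1,"x":0,"y":0,"z":-0.5,"roll":0},{"fingers":-1,"x":0,"y":0,"z":-0.5,"roll":0},{"fingers":-1,"x":0,"y":-0.4,"z":-0.3,"roll":0},{"fingers":-1,"x":0,"y":-0.7,"z":0,"roll":0},{"fingers":-1,"x":0,"y":-0.8,"z":0,"roll":0},{"fingers":-1,"x":0,"y":-0.8,"z":0,"roll":0},{"fingers":-1,"x":0,"y":-0.8,"z":0,"roll":0}]'; python3 -m inch '[{"fingers":-1,"x":0,"y":-0.6,"z":0,"roll":0},{"fingers":-1,"x":0,"y":-0.4,"z":0,"roll":0},{"fingers":-1,"x":0,"y":0,"z":0.4,"roll":0},{"fingers":-1,"x":0,"y":0,"z":0.7,"roll":0},{"fingers":-1,"x":0,"y":0,"z":0.7,"roll":0},{"fingers":-1,"x":0,"y":0,"z":0.5,"roll":0},{"fingers":-1,"x":0,"y":0,"z":0,"roll":0}]'; python3 -c "
from h import *
go(.445,-.16,.05,-4.8)"
```

```text
time_s: 9.55
ee_pos: [0.4562, -0.21, 0.2097]
orientation: [[0.997, -0.082, -0.001], [-0.082, -0.997, 0.001], [-0.001, -0.0, -1.0]]
force: [0.9, 0.7, -0.2]
gripper_width: 0.755
grasp_force: 76.0
time_s: 10.25
ee_pos: [0.4583, -0.1609, 0.0921]
orientation: [[0.997, -0.081, -0.006], [-0.081, -0.997, 0.002], [-0.006, -0.002, -1.0]]
force: [-0.1, 0.2, -0.9]
gripper_width: 0.753
grasp_force: 75.9
yaw -4.6 q6 2.89 roll units 0.02 (or -22.48 half turn) | then x -0.27 y 0.00 z 0.84 norm 0.88
```

Press the nose down to level the tray, then release and rise back for a look.

```bash
python3 -m inch '[{"fingers":-1,"x":0,"y":0,"z":0.4,"roll":0},{"fingers":-1,"x":0,"y":0,"z":0.3,"roll":0},{"fingers":-1,"x":0,"y":0,"z":0.15,"roll":0},{"fingers":-1,"x":0,"y":0,"z":0.15,"roll":0},{"fingers":-1,"x":0,"y":0,"z":0.15,"roll":0},{"fingers":-1,"x":0,"y":0,"z":0.15,"roll":0},{"fingers":-1,"x":0,"y":0,"z":0.05,"roll":0},{"fingers":-1,"x":0,"y":0,"z":0,"roll":0}]'; python3 -m inch '[{"fingers":1,"x":0,"y":0,"z":0,"roll":0},{"fingers":1,"x":0,"y":0,"z":0,"roll":0},{"fingers":1,"x":0,"y":0,"z":0,"roll":0},{"fingers":1,"x":0,"y":0,"z":0,"roll":0},{"fingers":1,"x":0,"y":0,"z":-0.5,"roll":0},{"fingers":1,"x":-0.1,"y":0,"z":-0.8,"roll":0},{"fingers":1,"x":-0.4,"y":0,"z":-0.8,"roll":0},{"fingers":1,"x":-0.4,"y":0,"z":-0.8,"roll":0},{"fingers":1,"x":-0.4,"y":0,"z":-0.8,"roll":0},{"fingers":1,"x":-0.4,"y":0,"z":-0.8,"roll":0}]' ;python3 -m inch '[{"fingers":1,"x":0,"y":0,"z":0,"roll":0},{"fingers":1,"x":0,"y":0,"z":0,"roll":0}]'
python3 - <<'E'
from h import *
kc=cam('wrist');im=save('wrist','pics/w6.png')
for c in blobs(ivory(im),2000): print(cv2.boundingRect(c),rect_on(kc,c,.0),rect_on(kc,c,.024))
E
```

```text
time_s: 11.05
ee_pos: [0.4587, -0.1626, 0.0299]
orientation: [[0.997, -0.082, -0.002], [-0.082, -0.997, -0.001], [-0.002, 0.002, -1.0]]
force: [-19.9, 0.1, 37.9]
gripper_width: 0.755
grasp_force: 92.2
time_s: 12.05
ee_pos: [0.3753, -0.1553, 0.2538]
orientation: [[0.997, -0.081, -0.0], [-0.081, -0.997, 0.0], [-0.0, -0.0, -1.0]]
force: [0.4, -1.3, 0.1]
gripper_width: 1.002
grasp_force: 0.0
time_s: 12.25
ee_pos: [0.3767, -0.1557, 0.253]
orientation: [[0.997, -0.082, 0.002], [-0.082, -0.997, -0.001], [0.002, 0.001, -1.0]]
force: [0.3, 0.0, -0.6]
gripper_width: 1.002
grasp_force: 0.0
(245, 78, 60, 133) (417.8, -158.1, 160.1, 70.4, -5.1, 39, 69) (419.6, -158.3, 149.9, 65.9, -5.1, 36, 65)
(0, 51, 62, 250) (385.4, 160.0, 336.6, 76.0, 161.3, 8, 36) (389.3, 139.6, 315.2, 71.2, 161.3, 9, 34)
```

View pics/w6.png

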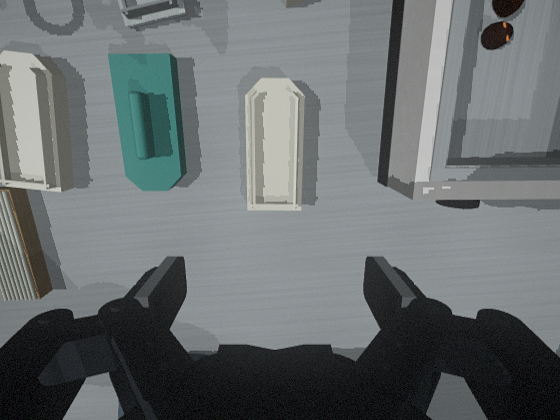

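```bash
python3 -c "
from h import *
go(.58,-.043,.25,7)"
```

```text
yaw -4.7 q6 2.83 roll units -1.46 (or +21.04 half turn) | then x 4.31 y -1.74 z 0.04 norm 4.65
```

```bash
python3 -m inch '[{"fingers":1,"x":0,"y":0,"z":0,"roll":-0.73},{"fingers":1,"x":0,"y":0,"z":0,"roll":-0.73},{"fingers":1,"x":0.72,"y":-0.29,"z":0,"roll":0},{"fingers":1,"x":0.72,"y":-0.29,"z":0,"roll":0},{"fingers":1,"x":0.72,"y":-0.29,"z":0,"roll":0},{"fingers":1,"x":0.72,"y":-0.29,"z":0,"roll":0},{"fingers":1,"x":0.72,"y":-0.29,"z":0,"roll":0},{"fingers":1,"x":0.71,"y":-0.29,"z":0,"roll":0},{"fingers":1,"x":0,"y":0,"z":0,"roll":0},{"fingers":1,"x":0,"y":0,"z":0,"roll":0}]' 
python3 - <<'E'
from h import *
s=observe();print(s['ee_pos'],s['time_s'],s['q'][5])
kc=cam('wrist',s);im=save('wrist','pics/w7.png')
for c in blobs(ivory(im),2000): print(cv2.boundingRect(c),rect_on(kc,c,.024))
E
```

```text
time_s: 13.3
ee_pos: [0.5797, -0.0422, 0.2495]
orientation: [[0.992, 0.123, -0.004], [0.123, -0.992, 0.0], [-0.004, -0.001, -1.0]]
force: [-0.3, -1.2, 0.5]
gripper_width: 1.0
grasp_force: 0.0
[ 0.57966998 -0.0421565   0.24952618] 13.3 2.9452367606953755
(308, 252, 63, 108) (423.4, -155.3, 158.0, 73.2, 175.0, 5, 16)
(67, 196, 108, 121) (448.9, 141.1, 208.2, 78.3, 151.5, 9, 19)
(0, 178, 67, 117) (470.1, 252.9, 151.5, 70.4, 167.8, 34, 65)
(382, 69, 69, 139) (647.3, -194.3, 151.0, 75.1, 14.0, 42, 65)
(0, 12, 42, 148) (646.4, 245.1, 156.1, 45.5, -7.2, 20, 20)
(97, 0, 347, 49) (763.1, -15.8, 351.6, 43.5, 90.7, 2, 35)
```

View pics/w7.png

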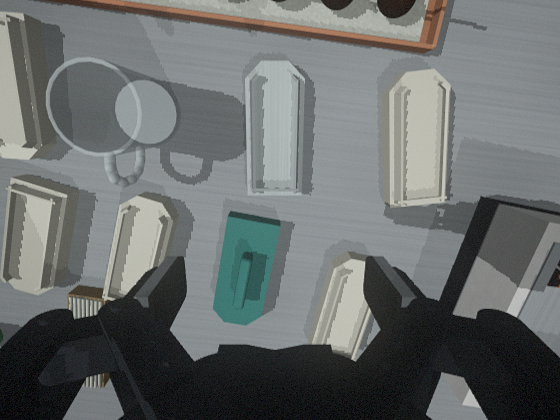

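```bash
cat >> h.py <<'E'
def roi_rect(kc,im,x0,y0,x1,y1,thr,z):
    m=np.zeros(im.shape[:2],np.uint8); m[y0:y1,x0:x1]=(im[y0:y1,x0:x1].astype(int).sum(2)>thr)*255
    m=cv2.morphologyEx(m,cv2.MORPH_OPEN,np.ones((3,3),np.uint8))
    c=max(cv2.findContours(m,cv2.RETR_EXTERNAL,cv2.CHAIN_APPROX_NONE)[0],key=lambda c:len(c)); c=cv2.convexHull(c)
    # densify
    q=c.reshape(-1,2).astype(float); q=np.concatenate([q[i]+(q[(i+1)%len(q)]-q[i])*np.linspace(0,1,20)[:,None] for i in range(len(q))])
    return cv2.boundingRect(c),rect_on(kc,q,z)
E
python3 - <<'E'
from h import *
im=cv2.imread('pics/w7.png')[:,:,::-1];kc=cam('wrist')
for u,v in[(225,150),(250,150),(275,100),(303,150),(275,193),(318,60),(275,62)]: print((u,v),im[v,u].sum())
for t in(480,500,520): print(t,roi_rect(kc,im,238,50,312,205,t,.016))
for c in blobs(ivory(im),2000): 
  if cv2.boundingRect(c)[0]==382: print(rect_on(kc,c,0),rect_on(kc,c,.024),rect_on(kc,c,.036))
# stand height: front chamfer corners in top0 vs here, by hand: centre of back edge
t=cv2.imread('pics/top0.png')[:,:,::-1]
print(roi_rect(cam('top'),t,284,122,322,194,480,.016))
E
```

```text
(225, 150) 311
(250, 150) 485
(275, 100) 542
(303, 150) 328
(275, 193) 519
(318, 60) 433
(275, 62) 529
480 ((245, 61, 58, 121), (646.9, -29.6, 132.8, 62.9, 3.5, 36, 54))
500 ((256, 61, 43, 120), (647.4, -36.4, 131.4, 46.2, -173.0, 31, 38))
520 ((263, 62, 36, 118), (648.0, -38.5, 129.4, 37.8, -175.3, 30, 31))
(646.6, -206.3, 161.7, 80.5, 13.9, 44, 69) (646.8, -195.3, 151.3, 75.3, 13.9, 42, 65) (646.8, -189.7, 146.1, 72.7, 13.9, 40, 63)
((294, 128, 15, 28), (675.2, -32.7, 69.6, 31.2, 7.0, 18, 30))
```

```bash
python3 - <<'E'
from h import *
im=cv2.imread('pics/w7.png')
c=cv2.resize(im[50:205,225:330],None,fx=3.8,fy=3.8,interpolation=cv2.INTER_CUBIC); cv2.imwrite('pics/c2.png',c)
E
```

```text
(no output)
```

View pics/c2.png

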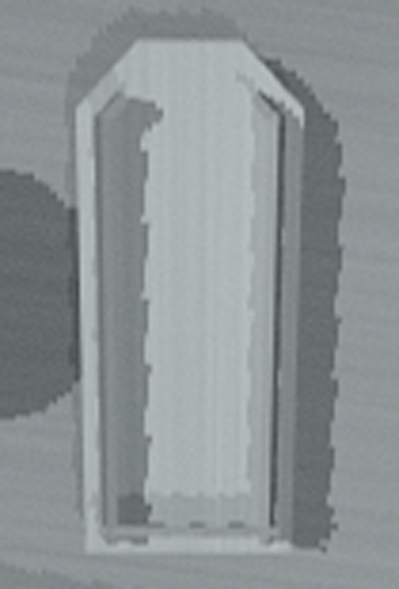

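```bash
python3 - <<'E'
from h import *
kc=cam('wrist')
P=[(138,40),(245,40),(302,110),(295,547),(87,551),(78,108)]
pts=np.array([plane(kc,225+(a-1.4)/3.8,50+(b-1.4)/3.8,.016)[:2]*1000 for a,b in P]);print(pts.round(1))
print(cv2.minAreaRect(pts.astype(np.float32)))
f=(pts[0]+pts[1])/2;b=(pts[3]+pts[4])/2;m=(pts[2]+pts[5])/2
for p,q in((b,f),(b,m)): print(np.degrees(np.arctan2(*(q-p)[::-1])))
l=pts[5]-pts[4];r=pts[2]-pts[3];print([np.degrees(np.arctan2(*k[::-1])) for k in(l,r)])
print('lengths',np.linalg.norm(f-b),np.linalg.norm(pts[2]-pts[5]),np.linalg.norm(pts[3]-pts[4]),'centre',(f+b)/2)
E
```

```text
[[711.3 -10.9]
 [715.  -41.4]
 [698.7 -60.3]
 [569.3 -77.5]
 [559.8 -11. ]
 [691.3   4.4]]
((638.6785278320312, -34.408119201660156), (150.20423889160156, 67.14735412597656), 7.546205043792725)
6.9345952020195565
7.112668646424279
[np.float64(6.685269048326653), np.float64(7.546204826367981)]
lengths 149.7241489571963 65.16922205036207 67.15071024232942 centre [638.87374857 -35.1883281 ]
```

```bash
python3 -c "
from h import *
go(.4196,-.1583,.021,-5.1)"
```

```text
yaw 7.0 q6 2.95 roll units 1.52 (or -20.98 half turn) | then x -2.97 y 2.59 z 4.58 norm 6.04
```

```bash
python3 -m inch '[{"fingers":1,"x":0,"y":0,"z":0,"roll":0.76},{"fingers":1,"x":0,"y":0,"z":0,"roll":0.76},{"fingers":1,"x":-0.6,"y":0.52,"z":0.2,"roll":0},{"fingers":1,"x":-0.6,"y":0.52,"z":0.2,"roll":0},{"fingers":1,"x":-0.6,"y":0.52,"z":0.2,"roll":0},{"fingers":1,"x":-0.6,"y":0.52,"z":0.2,"roll":0},{"fingers":1,"x":-0.57,"y":0.51,"z":0.2,"roll":0},{"fingers":1,"x":0,"y":0,"z":0.8,"roll":0},{"fingers":1,"x":0,"y":0,"z":0.8,"roll":0},{"fingers":1,"x":0,"y":0,"z":0.4,"roll":0}]'; python3 -c "
from h import *
go(.4196,-.1583,.021,-5.1)"
```

```text
time_s: 14.35
ee_pos: [0.4176, -0.1637, 0.0993]
orientation: [[0.996, -0.085, -0.003], [-0.085, -0.996, 0.005], [-0.003, -0.004, -1.0]]
force: [0.7, -0.6, 0.1]
gripper_width: 1.0
grasp_force: 0.0
yaw -4.9 q6 2.85 roll units 0.03 (or -22.47 half turn) | then x 0.03 y -0.11 z 1.57 norm 1.57
```

```bash
python3 -m inch '[{"fingers":1,"x":0.03,"y":-0.06,"z":0.6,"roll":0},{"fingers":1,"x":0,"y":0,"z":0.6,"roll":0},{"fingers":1,"x":0,"y":0,"z":0.3,"roll":0},{"fingers":1,"x":0,"y":0,"z":0,"roll":0},{"fingers":-1,"x":0,"y":0,"z":0,"roll":0},{"fingers":-1,"x":0,"y":0,"z":0,"roll":0},{"fingers":-1,"x":0,"y":0,"z":0,"roll":0},{"fingers":-1,"x":0,"y":0,"z":0,"roll":0},{"fingers":-1,"x":0,"y":0,"z":0,"roll":0}]'; python3 -m inch '[{"fingers":-1,"x":0,"y":0,"z":-0.3,"roll":0},{"fingers":-1,"x":0,"y":0,"z":-0.6,"roll":0},{"fingers":-1,"x":0,"y":0,"z":-0.6,"roll":0},{"fingers":-1,"x":0,"y":0,"z":-0.4,"roll":-0.5},{"fingers":-1,"x":0,"y":0,"z":0,"roll":-0.6},{"fingers":-1,"x":0,"y":0,"z":0,"roll":-0.4},{"fingers":-1,"x":0,"y":0,"z":0,"roll":0}]';python3 -c "
from h import *
go(.6388,-.0352,.10,7)"
```

```text
time_s: 15.25
ee_pos: [0.4226, -0.1609, 0.0282]
orientation: [[0.997, -0.083, 0.002], [-0.083, -0.997, 0.003], [0.001, -0.003, -1.0]]
force: [-3.7, -0.3, 8.0]
gripper_width: 0.752
grasp_force: 66.7
time_s: 15.95
ee_pos: [0.4226, -0.1611, 0.1229]
orientation: [[0.992, 0.127, 0.002], [0.127, -0.992, 0.003], [0.002, -0.003, -1.0]]
force: [0.5, 0.2, -1.7]
gripper_width: 0.753
grasp_force: 66.8
yaw 7.3 q6 2.65 roll units 0.04 (or -22.46 half turn) | then x 4.60 y -1.97 z 0.46 norm 5.02
```

```bash
python3 -m inch '[{"fingers":-1,"x":0.3,"y":-0.1,"z":0,"roll":0},{"fingers":-1,"x":0.6,"y":-0.2,"z":0,"roll":0},{"fingers":-1,"x":0.7,"y":-0.3,"z":0,"roll":0},{"fingers":-1,"x":0.7,"y":-0.3,"z":0,"roll":0},{"fingers":-1,"x":0.7,"y":-0.3,"z":0,"roll":0},{"fingers":-1,"x":0.7,"y":-0.3,"z":0,"roll":0},{"fingers":-1,"x":0.6,"y":-0.3,"z":0.2,"roll":0},{"fingers":-1,"x":0.3,"y":-0.15,"z":0.2,"roll":0.04},{"fingers":-1,"x":0,"y":0,"z":0,"roll":0},{"fingers":-1,"x":0,"y":0,"z":0,"roll":0}]';python3 -c "
from h import *
go(.6421,-.0358,.05,7)"
```

```text
time_s: 16.95
ee_pos: [0.6373, -0.0349, 0.1016]
orientation: [[0.993, 0.121, -0.002], [0.121, -0.993, 0.004], [-0.001, -0.004, -1.0]]
force: [-0.6, 0.4, -0.9]
gripper_width: 0.75
grasp_force: 66.7
yaw 6.9 q6 2.96 roll units -0.01 (or +22.49 half turn) | then x 0.09 y 0.03 z 1.03 norm 1.04
```

```bash
python3 -m inch '[{"fingers":-1,"x":0.09,"y":0.03,"z":0.2,"roll":0},{"fingers":-1,"x":0,"y":0,"z":0.3,"roll":0},{"fingers":-1,"x":0,"y":0,"z":0.2,"roll":0},{"fingers":-1,"x":0,"y":0,"z":0.15,"roll":0},{"fingers":-1,"x":0,"y":0,"z":0.1,"roll":0},{"fingers":-1,"x":0,"y":0,"z":0.1,"roll":0},{"fingers":-1,"x":0,"y":0,"z":0.1,"roll":0},{"fingers":-1,"x":0,"y":0,"z":0,"roll":0}]'
```

```text
time_s: 17.75
ee_pos: [0.6428, -0.0357, 0.0446]
orientation: [[0.993, 0.121, 0.0], [0.121, -0.993, 0.004], [0.001, -0.004, -1.0]]
force: [-1.5, -0.2, -1.4]
gripper_width: 0.751
grasp_force: 66.8
```

```bash
python3 -m inch '[{"fingers":-1,"x":0,"y":0,"z":0.05,"roll":0},{"fingers":-1,"x":0,"y":0,"z":0,"roll":0}]'; python3 -m inch '[{"fingers":1,"x":0,"y":0,"z":0,"roll":0},{"fingers":1,"x":0,"y":0,"z":0,"roll":0},{"fingers":1,"x":0,"y":0,"z":0,"roll":0},{"fingers":1,"x":0,"y":0,"z":0,"roll":0},{"fingers":1,"x":0,"y":0,"z":-0.5,"roll":0},{"fingers":1,"x":0,"y":0,"z":-0.9,"roll":0},{"fingers":1,"x":0,"y":0,"z":-0.9,"roll":0},{"fingers":1,"x":0,"y":0,"z":-0.9,"roll":0},{"fingers":1,"x":0,"y":0,"z":-0.9,"roll":0}]';python3 -c "
from h import *
go(.593,-.208,.25,13.5)"
```

```text
time_s: 17.95
ee_pos: [0.6431, -0.0357, 0.0442]
orientation: [[0.993, 0.121, 0.002], [0.121, -0.993, 0.004], [0.002, -0.003, -1.0]]
force: [-5.4, 1.0, 12.8]
gripper_width: 0.749
grasp_force: 68.3
time_s: 18.85
ee_pos: [0.6425, -0.0365, 0.2492]
orientation: [[0.993, 0.121, 0.0], [0.121, -0.993, 0.004], [0.001, -0.004, -1.0]]
force: [1.0, -0.4, 0.2]
gripper_width: 1.002
grasp_force: 0.0
yaw 6.9 q6 2.96 roll units -0.82 (or +21.68 half turn) | then x -1.76 y 3.10 z -0.02 norm 3.57
```

```bash
python3 -m inch '[{"fingers":1,"x":-0.55,"y":0,"z":0,"roll":0},{"fingers":1,"x":-0.55,"y":0,"z":0,"roll":0},{"fingers":1,"x":0,"y":0,"z":0,"roll":0},{"fingers":1,"x":0,"y":0,"z":0,"roll":0}]'
cat >> h.py <<'E'
def look(fn,zs=(.024,),amin=2000):
    s=observe(); kc=cam('wrist',s); im=save('wrist',fn)
    print(np.round(s['ee_pos'],4),'t',s['time_s'])
    for f in(ivory,teal):
        for c in blobs(f(im),amin):
            b=cv2.boundingRect(c); cut=b[0]<=0 or b[1]<=0 or b[0]+b[2]>=560 or b[1]+b[3]>255
            if not cut: print(f.__name__,b,*[rect_on(kc,c,z) for z in zs])
E
python3 -c "
from h import *
look('pics/w8.png',(.024,.04,.052))
go(.593,-.208,.25,13.5)"
```

```text
time_s: 19.25
ee_pos: [0.5882, -0.0432, 0.2477]
orientation: [[0.993, 0.121, 0.001], [0.121, -0.993, 0.004], [0.001, -0.004, -1.0]]
force: [0.8, -0.0, 0.2]
gripper_width: 0.998
grasp_force: 0.0
[ 0.5882 -0.0432  0.2477] t 19.25
ivory (380, 78, 68, 137) (647.7, -194.0, 150.6, 74.3, 13.8, 43, 67) (648.1, -186.7, 143.7, 70.9, 13.8, 41, 64) (648.5, -181.2, 138.5, 68.3, 13.8, 39, 61)
ivory (243, 64, 64, 143) (640.1, -35.4, 156.6, 69.3, 6.6, 37, 67) (640.9, -35.4, 149.4, 66.1, 6.6, 37, 64) (641.5, -35.4, 144.0, 63.7, 6.6, 35, 62)
yaw 6.9 q6 2.95 roll units -0.82 (or +21.68 half turn) | then x -0.69 y 3.23 z -0.05 norm 3.30
```

```bash
python3 -m inch '[{"fingers":1,"x":0,"y":0,"z":0,"roll":-0.82},{"fingers":1,"x":-0.14,"y":0.7,"z":0,"roll":0},{"fingers":1,"x":-0.14,"y":0.7,"z":0,"roll":0},{"fingers":1,"x":-0.14,"y":0.7,"z":0,"roll":0},{"fingers":1,"x":-0.14,"y":0.7,"z":0,"roll":0},{"fingers":1,"x":-0.1,"y":0.4,"z":0,"roll":0},{"fingers":1,"x":0,"y":0,"z":0,"roll":0},{"fingers":1,"x":0,"y":0,"z":0,"roll":0}]'
python3 -c "
from h import *
look('pics/w9.png',(.024,))
go(.6475,-.196,.028,13.5)"
```

```text
time_s: 20.1
ee_pos: [0.5939, -0.2067, 0.2459]
orientation: [[0.973, 0.233, -0.001], [0.233, -0.973, 0.004], [0.001, -0.004, -1.0]]
force: [1.1, -0.1, -0.1]
gripper_width: 0.997
grasp_force: 0.0
[ 0.5939 -0.2067  0.2459] t 20.1
ivory (249, 64, 62, 138) (648.9, -197.4, 149.4, 66.1, 13.3, 37, 64)
ivory (93, 27, 67, 155) (639.7, -27.9, 157.5, 69.9, 6.6, 38, 70)
yaw 13.5 q6 2.57 roll units 0.00 (or -22.50 half turn) | then x 1.09 y 0.06 z 4.36 norm 4.50
```

```bash
python3 -m inch '[{"fingers":1,"x":0.55,"y":0.04,"z":0.6,"roll":0},{"fingers":1,"x":0.56,"y":0.04,"z":0.6,"roll":0},{"fingers":1,"x":0,"y":0,"z":0.8,"roll":0},{"fingers":1,"x":0,"y":0,"z":0.8,"roll":0},{"fingers":1,"x":0,"y":0,"z":0.8,"roll":0},{"fingers":1,"x":0,"y":0,"z":0.5,"roll":0},{"fingers":1,"x":0,"y":0,"z":0.3,"roll":0},{"fingers":1,"x":0,"y":0,"z":0,"roll":0},{"fingers":1,"x":0,"y":0,"z":0,"roll":0}]'; python3 -m inch '[{"fingers":-1,"x":0,"y":0,"z":0,"roll":0},{"fingers":-1,"x":0,"y":0,"z":0,"roll":0},{"fingers":-1,"x":0,"y":0,"z":0,"roll":0},{"fingers":-1,"x":0,"y":0,"z":0,"roll":0},{"fingers":-1,"x":0,"y":0,"z":0,"roll":0}]'; python3 -m inch '[{"fingers":-1,"x":0,"y":0,"z":-0.3,"roll":0},{"fingers":-1,"x":0,"y":0,"z":-0.6,"roll":0},{"fingers":-1,"x":0,"y":0,"z":-0.6,"roll":0},{"fingers":-1,"x":0,"y":0,"z":-0.4,"roll":0.4},{"fingers":-1,"x":0,"y":0,"z":-0.2,"roll":0.4},{"fingers":-1,"x":0,"y":0,"z":0,"roll":0},{"fingers":-1,"x":0,"y":0,"z":0,"roll":0}]';python3 -c "
from h import *
go(.6402,-.0360,.13,7)"
```

```text
time_s: 21.05
ee_pos: [0.6489, -0.1956, 0.0271]
orientation: [[0.972, 0.235, 0.0], [0.235, -0.972, 0.004], [0.001, -0.004, -1.0]]
force: [0.6, -0.5, -0.1]
gripper_width: 0.999
grasp_force: 0.0
time_s: 21.55
ee_pos: [0.6495, -0.1966, 0.0289]
orientation: [[0.972, 0.234, 0.003], [0.234, -0.972, 0.003], [0.004, -0.002, -1.0]]
force: [-0.6, 1.1, 6.2]
gripper_width: 0.75
grasp_force: 66.6
time_s: 22.25
ee_pos: [0.6484, -0.1969, 0.132]
orientation: [[0.992, 0.125, 0.001], [0.125, -0.992, 0.004], [0.001, -0.003, -1.0]]
force: [-0.7, -0.2, -0.6]
gripper_width: 0.75
grasp_force: 66.3
yaw 7.2 q6 2.72 roll units 0.02 (or -22.48 half turn) | then x 0.23 y -3.21 z 0.04 norm 3.22
```

```bash
python3 -m inch '[{"fingers":-1,"x":0.04,"y":-0.4,"z":0,"roll":0},{"fingers":-1,"x":0.04,"y":-0.7,"z":0,"roll":0},{"fingers":-1,"x":0.04,"y":-0.7,"z":0,"roll":0},{"fingers":-1,"x":0.04,"y":-0.7,"z":0.1,"roll":0},{"fingers":-1,"x":0.04,"y":-0.5,"z":0.2,"roll":0.02},{"fingers":-1,"x":0.04,"y":-0.21,"z":0.2,"roll":0},{"fingers":-1,"x":0,"y":0,"z":0,"roll":0},{"fingers":-1,"x":0,"y":0,"z":0,"roll":0}]';python3 -c "
from h import *
go(.641,-.0359,.069,7)"
```

```text
time_s: 23.05
ee_pos: [0.6402, -0.0363, 0.1068]
orientation: [[0.993, 0.122, -0.001], [0.122, -0.993, 0.003], [-0.0, -0.004, -1.0]]
force: [0.3, -0.2, -0.2]
gripper_width: 0.75
grasp_force: 66.3
yaw 7.0 q6 2.96 roll units -0.00 (or +22.50 half turn) | then x 0.02 y -0.01 z 0.76 norm 0.76
```

```bash
python3 -m inch '[{"fingers":-1,"x":0.02,"y":0,"z":0.2,"roll":0},{"fingers":-1,"x":0,"y":0,"z":0.2,"roll":0},{"fingers":-1,"x":0,"y":0,"z":0.15,"roll":0},{"fingers":-1,"x":0,"y":0,"z":0.1,"roll":0},{"fingers":-1,"x":0,"y":0,"z":0.1,"roll":0},{"fingers":-1,"x":0,"y":0,"z":0.07,"roll":0},{"fingers":-1,"x":0,"y":0,"z":0,"roll":0}]'; python3 -m inch '[{"fingers":1,"x":0,"y":0,"z":0,"roll":0},{"fingers":1,"x":0,"y":0,"z":0,"roll":0},{"fingers":1,"x":0,"y":0,"z":0,"roll":0},{"fingers":1,"x":0,"y":0,"z":0,"roll":0},{"fingers":1,"x":0,"y":0,"z":-0.5,"roll":0},{"fingers":1,"x":0,"y":0,"z":-0.9,"roll":0},{"fingers":1,"x":-0.1,"y":0,"z":-0.9,"roll":0},{"fingers":1,"x":-0.5,"y":0,"z":-0.8,"roll":0},{"fingers":1,"x":-0.5,"y":0,"z":-0.4,"roll":0},{"fingers":1,"x":0,"y":0,"z":0,"roll":0}]';python3 -m inch '[{"fingers":1,"x":0,"y":0,"z":0,"roll":0}]'; python3 -c "
from h import *
look('pics/w10.png',(.024,.064))
go(.414,.135,.25,-11)"
```

```text
time_s: 23.75
ee_pos: [0.6414, -0.0361, 0.0687]
orientation: [[0.993, 0.121, 0.002], [0.121, -0.993, 0.003], [0.002, -0.003, -1.0]]
force: [-8.5, -0.1, 20.3]
gripper_width: 0.747
grasp_force: 68.5
time_s: 24.75
ee_pos: [0.586, -0.0434, 0.2452]
orientation: [[0.993, 0.121, 0.005], [0.121, -0.993, 0.003], [0.005, -0.003, -1.0]]
force: [-0.0, 0.0, -0.4]
gripper_width: 1.001
grasp_force: 0.0
time_s: 24.85
ee_pos: [0.587, -0.0432, 0.2417]
orientation: [[0.993, 0.121, 0.002], [0.121, -0.993, 0.004], [0.002, -0.003, -1.0]]
force: [0.6, -0.4, -0.9]
gripper_width: 1.002
grasp_force: 0.0
[ 0.587  -0.0432  0.2417] t 24.85
ivory (240, 57, 70, 157) (638.5, -35.8, 169.2, 75.0, 7.1, 41, 74) (640.6, -35.7, 149.4, 66.2, 7.1, 36, 65)
yaw 6.9 q6 2.95 roll units 2.24 (or -20.26 half turn) | then x -4.08 y -2.84 z -0.19 norm 4.97
```

```bash
for i in 1 2; do true; done; python3 -m inch '[{"fingers":1,"x":0,"y":0,"z":-0.2,"roll":-1},{"fingers":1,"x":0,"y":0,"z":0,"roll":-1},{"fingers":1,"x":0,"y":0,"z":0,"roll":-1},{"fingers":1,"x":0,"y":0,"z":0,"roll":-1},{"fingers":1,"x":0,"y":0,"z":0,"roll":-1},{"fingers":1,"x":0,"y":0,"z":0,"roll":-1},{"fingers":1,"x":0,"y":0,"z":0,"roll":-1},{"fingers":1,"x":0,"y":0,"z":0,"roll":-1},{"fingers":1,"x":0,"y":0,"z":0,"roll":-1},{"fingers":1,"x":0,"y":0,"z":0,"roll":-1}]' >/dev/null;  python3 -m inch '[{"fingers":1,"x":0,"y":0,"z":0,"roll":-1},{"fingers":1,"x":0,"y":0,"z":0,"roll":-1},{"fingers":1,"x":0,"y":0,"z":0,"roll":-1},{"fingers":1,"x":0,"y":0,"z":0,"roll":-1},{"fingers":1,"x":0,"y":0,"z":0,"roll":-1},{"fingers":1,"x":0,"y":0,"z":0,"roll":-1},{"fingers":1,"x":0,"y":0,"z":0,"roll":-1},{"fingers":1,"x":0,"y":0,"z":0,"roll":-1},{"fingers":1,"x":0,"y":0,"z":0,"roll":-1},{"fingers":1,"x":0,"y":0,"z":0,"roll":-1}]'; python3 -c "
from h import *
go(.522,.115,.25,169)"
```

```text
time_s: 26.9
ee_pos: [0.5872, -0.043, 0.2492]
orientation: [[-0.975, 0.22, -0.003], [0.22, 0.975, 0.004], [0.003, 0.003, -1.0]]
force: [0.3, 0.3, -0.1]
gripper_width: 0.997
grasp_force: 0.0
yaw 167.3 q6 0.15 roll units -0.21 (or +22.29 half turn) | then x 1.88 y 2.85 z -0.02 norm 3.42
```

```bash
python3 -m inch '[{"fingers":1,"x":0,"y":0,"z":0,"roll":-0.21},{"fingers":1,"x":0.47,"y":0.71,"z":0,"roll":0},{"fingers":1,"x":0.47,"y":0.71,"z":0,"roll":0},{"fingers":1,"x":0.47,"y":0.71,"z":0,"roll":0},{"fingers":1,"x":0.47,"y":0.71,"z":0,"roll":0},{"fingers":1,"x":0,"y":0,"z":0,"roll":0},{"fingers":1,"x":0,"y":0,"z":0,"roll":0}]'; python3 -c "
from h import *
look('pics/w11.png',(.024,))
go(.468,.125,.022,168.5)"
```

```text
time_s: 27.6
ee_pos: [0.5225, 0.1156, 0.2511]
orientation: [[-0.98, 0.197, -0.001], [0.197, 0.98, 0.003], [0.001, 0.003, -1.0]]
force: [0.2, 0.1, -0.8]
gripper_width: 1.004
grasp_force: 0.0
[0.5225 0.1156 0.2511] t 27.6
ivory (345, 39, 74, 142) (469.2, 248.0, 150.4, 71.5, 168.2, 37, 66)
teal (64, 74, 85, 135) (440.9, -58.2, 147.7, 75.3, -3.6, 35, 37)
yaw 168.6 q6 0.41 roll units 0.01 (or -22.49 half turn) | then x 1.12 y -0.02 z 4.58 norm 4.72
```

```bash
python3 - <<'E'
from h import *
im=cv2.imread('pics/w11.png')[:,:,::-1];kc=cam('wrist')
for c in blobs(ivory(im),500): print(cv2.boundingRect(c),cv2.contourArea(c))
e=proj(kc,[.468,.125,.024]);print(e)
u,v=map(int,e);print(im[v,u-60:u+60:5].tolist())
E
```

```text
(307, 325, 72, 32) 867.5
(116, 234, 102, 126) 4360.0
(374, 195, 65, 105) 4054.5
(345, 39, 74, 142) 8372.5
(474, 0, 86, 149) 7886.0
(237, 0, 103, 201) 10019.5
[272.72273808 134.62956827]
[[144, 149, 150], [145, 149, 151], [149, 153, 155], [110, 115, 115], [105, 109, 111], [109, 112, 112], [149, 149, 140], [200, 201, 192], [179, 178, 168], [193, 193, 184], [194, 193, 183], [196, 197, 185], [194, 194, 183], [198, 197, 186], [147, 147, 138], [146, 145, 135], [171, 172, 160], [153, 157, 153], [131, 137, 139], [146, 152, 153], [150, 156, 156], [145, 151, 154], [151, 157, 157], [150, 156, 157]]
```

View pics/w11.png

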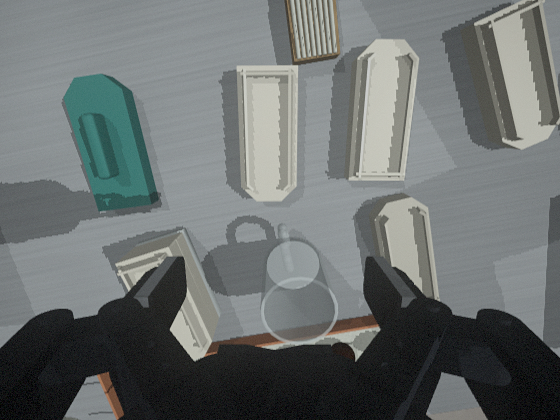

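```bash
python3 - <<'E'
from h import *
im=cv2.imread('pics/w11.png')[:,:,::-1].copy();kc=cam('wrist')
m=ivory(im); m[:65]=0
for c in blobs(m,3000):
  b=cv2.boundingRect(c)
  if b[0]>220 and b[0]<300: print(b,rect_on(kc,c,.024))
m=teal(im)
for c in blobs(m,3000): print(rect_on(kc,c,.0),rect_on(kc,c,.024),rect_on(kc,c,.05))
go(.468,.125,.022,168.5)
E
```

```text
(237, 65, 61, 136) (469.0, 119.0, 149.6, 66.0, -11.1, 39, 65)
(440.1, -71.9, 157.8, 80.5, -3.7, 37, 39) (441.1, -59.1, 147.7, 75.3, -3.7, 35, 37) (442.2, -45.2, 136.8, 69.7, -3.7, 32, 35)
yaw 168.6 q6 0.41 roll units 0.01 (or -22.49 half turn) | then x 1.12 y -0.02 z 4.58 norm 4.72
```

```bash
python3 -m inch '[{"fingers":1,"x":0.53,"y":-0.07,"z":0.6,"roll":-0.04},{"fingers":1,"x":0.53,"y":-0.07,"z":0.6,"roll":0},{"fingers":1,"x":0,"y":0,"z":0.8,"roll":0},{"fingers":1,"x":0,"y":0,"z":0.8,"roll":0},{"fingers":1,"x":0,"y":0,"z":0.8,"roll":0},{"fingers":1,"x":0,"y":0,"z":0.6,"roll":0},{"fingers":1,"x":0,"y":0,"z":0.3,"roll":0},{"fingers":1,"x":0,"y":0,"z":0,"roll":0},{"fingers":1,"x":0,"y":0,"z":0,"roll":0}]'; python3 -m inch '[{"fingers":-1,"x":0,"y":0,"z":0,"roll":0},{"fingers":-1,"x":0,"y":0,"z":0,"roll":0},{"fingers":-1,"x":0,"y":0,"z":0,"roll":0},{"fingers":-1,"x":0,"y":0,"z":0,"roll":0},{"fingers":-1,"x":0,"y":0,"z":0,"roll":0}]'; python3 -m inch '[{"fingers":-1,"x":0,"y":0,"z":-0.3,"roll":0},{"fingers":-1,"x":0,"y":0,"z":-0.6,"roll":0},{"fingers":-1,"x":0,"y":0,"z":-0.7,"roll":0},{"fingers":-1,"x":0,"y":0,"z":-0.7,"roll":-0.4},{"fingers":-1,"x":0,"y":0,"z":-0.3,"roll":-0.7},{"fingers":-1,"x":0,"y":0,"z":0,"roll":-0.7},{"fingers":-1,"x":0,"y":0,"z":0,"roll":-0.4},{"fingers":-1,"x":0,"y":0,"z":0,"roll":0}]';python3 -c "
from h import *
go(.6402,-.0360,.15,187)"
```

```text
time_s: 28.55
ee_pos: [0.4699, 0.1181, 0.0269]
orientation: [[-0.981, 0.194, -0.0], [0.194, 0.981, 0.004], [0.001, 0.003, -1.0]]
force: [0.4, -0.5, 0.6]
gripper_width: 1.004
grasp_force: 0.0
time_s: 29.05
ee_pos: [0.4704, 0.1188, 0.0284]
orientation: [[-0.981, 0.192, 0.003], [0.192, 0.981, 0.004], [-0.002, 0.004, -1.0]]
force: [-0.2, -2.0, 5.5]
gripper_width: 0.749
grasp_force: 65.5
time_s: 29.85
ee_pos: [0.4696, 0.1184, 0.1579]
orientation: [[-0.993, -0.115, 0.002], [-0.115, 0.993, 0.004], [-0.002, 0.004, -1.0]]
force: [0.7, 0.6, -1.7]
gripper_width: 0.749
grasp_force: 67.2
yaw -173.4 q6 0.13 roll units -0.05 (or +22.45 half turn) | then x -3.01 y -3.48 z 0.16 norm 4.60
```

```bash
python3 -m inch '[{"fingers":-1,"x":0,"y":-0.4,"z":0,"roll":0},{"fingers":-1,"x":0,"y":-0.7,"z":0,"roll":-0.05},{"fingers":-1,"x":0,"y":-0.7,"z":0,"roll":0},{"fingers":-1,"x":-0.2,"y":-0.7,"z":0,"roll":0},{"fingers":-1,"x":-0.4,"y":-0.5,"z":0,"roll":0},{"fingers":-1,"x":-0.6,"y":-0.3,"z":0,"roll":0},{"fingers":-1,"x":-0.6,"y":-0.18,"z":0,"roll":0},{"fingers":-1,"x":-0.6,"y":0,"z":0.15,"roll":0},{"fingers":-1,"x":-0.4,"y":0,"z":0.2,"roll":0},{"fingers":-1,"x":-0.24,"y":0,"z":0.2,"roll":0}]';python3 -m inch '[{"fingers":-1,"x":0,"y":0,"z":0,"roll":0},{"fingers":-1,"x":0,"y":0,"z":0,"roll":0}]';python3 -c "
from h import *
go(.6416,-.0358,.0924,187)"
```

```text
time_s: 30.85
ee_pos: [0.6424, -0.0359, 0.1284]
orientation: [[-0.993, -0.119, 0.001], [-0.119, 0.993, 0.004], [-0.001, 0.004, -1.0]]
force: [-0.2, -0.3, -1.2]
gripper_width: 0.751
grasp_force: 67.3
time_s: 31.05
ee_pos: [0.64, -0.0358, 0.1286]
orientation: [[-0.993, -0.121, -0.001], [-0.121, 0.993, 0.004], [0.001, 0.004, -1.0]]
force: [-0.3, -0.0, -1.3]
gripper_width: 0.748
grasp_force: 67.2
yaw -173.1 q6 -0.18 roll units -0.01 (or +22.49 half turn) | then x -0.03 y -0.00 z 0.72 norm 0.72
```

```bash
python3 -m inch '[{"fingers":-1,"x":-0.03,"y":0,"z":0.2,"roll":0},{"fingers":-1,"x":0,"y":0,"z":0.2,"roll":0},{"fingers":-1,"x":0,"y":0,"z":0.1,"roll":0},{"fingers":-1,"x":0,"y":0,"z":0.1,"roll":0},{"fingers":-1,"x":0,"y":0,"z":0.1,"roll":0},{"fingers":-1,"x":0,"y":0,"z":0.08,"roll":0},{"fingers":-1,"x":0,"y":0,"z":0,"roll":0}]'; python3 -m inch '[{"fingers":1,"x":0,"y":0,"z":0,"roll":0},{"fingers":1,"x":0,"y":0,"z":0,"roll":0},{"fingers":1,"x":0,"y":0,"z":0,"roll":0},{"fingers":1,"x":0,"y":0,"z":0,"roll":0},{"fingers":1,"x":0,"y":0,"z":-0.5,"roll":0},{"fingers":1,"x":0,"y":0,"z":-0.9,"roll":0},{"fingers":1,"x":0,"y":0,"z":-0.9,"roll":0},{"fingers":1,"x":0,"y":0,"z":-0.8,"roll":0.8},{"fingers":1,"x":0,"y":0,"z":0,"roll":0.8},{"fingers":1,"x":0,"y":0,"z":0,"roll":0.76}]';python3 -c "
from h import *
go(.523,.239,.25,168)"
```

```text
time_s: 31.75
ee_pos: [0.6423, -0.0356, 0.0924]
orientation: [[-0.993, -0.121, 0.002], [-0.121, 0.993, 0.004], [-0.003, 0.004, -1.0]]
force: [-8.0, 1.1, 19.9]
gripper_width: 0.751
grasp_force: 69.5
time_s: 32.75
ee_pos: [0.6431, -0.0362, 0.2464]
orientation: [[-0.977, 0.211, 0.003], [0.211, 0.977, 0.004], [-0.002, 0.004, -1.0]]
force: [-0.5, -0.2, -0.3]
gripper_width: 0.998
grasp_force: 0.0
yaw 167.8 q6 0.15 roll units -0.02 (or +22.48 half turn) | then x 3.49 y 4.88 z -0.07 norm 6.01
```

```bash
python3 -m inch '[{"fingers":1,"x":0.5,"y":0.69,"z":0,"roll":0},{"fingers":1,"x":0.5,"y":0.7,"z":0,"roll":0},{"fingers":1,"x":0.5,"y":0.7,"z":0,"roll":0},{"fingers":1,"x":0.5,"y":0.7,"z":0,"roll":0},{"fingers":1,"x":0.5,"y":0.7,"z":0,"roll":0},{"fingers":1,"x":0.5,"y":0.7,"z":0,"roll":0},{"fingers":1,"x":0.49,"y":0.69,"z":0,"roll":0},{"fingers":1,"x":0,"y":0,"z":0,"roll":0},{"fingers":1,"x":0,"y":0,"z":0,"roll":0}]'; python3 -c "
from h import *
look('pics/w12.png',(.024,))
go(.469,.248,.022,168)"
```

```text
time_s: 33.65
ee_pos: [0.5217, 0.2395, 0.2457]
orientation: [[-0.979, 0.204, 0.0], [0.204, 0.979, 0.003], [0.001, 0.003, -1.0]]
force: [0.8, -0.4, -0.4]
gripper_width: 1.002
grasp_force: 0.0
[0.5217 0.2395 0.2457] t 33.65
ivory (243, 64, 61, 138) (469.2, 250.6, 149.5, 66.0, 168.3, 37, 66)
ivory (356, 19, 96, 151) (463.8, 402.0, 150.4, 66.9, 13.0, 37, 66)
yaw 168.1 q6 0.63 roll units 0.01 (or -22.49 half turn) | then x 1.08 y -0.04 z 4.47 norm 4.60
```

```bash
python3 -m inch '[{"fingers":1,"x":0.53,"y":0,"z":0.6,"roll":0},{"fingers":1,"x":0.54,"y":0,"z":0.6,"roll":0},{"fingers":1,"x":0,"y":0,"z":0.8,"roll":0},{"fingers":1,"x":0,"y":0,"z":0.8,"roll":0},{"fingers":1,"x":0,"y":0,"z":0.8,"roll":0},{"fingers":1,"x":0,"y":0,"z":0.5,"roll":0},{"fingers":1,"x":0,"y":0,"z":0.3,"roll":0},{"fingers":1,"x":0,"y":0,"z":0,"roll":0},{"fingers":1,"x":0,"y":0,"z":0,"roll":0}]'; python3 -m inch '[{"fingers":-1,"x":0,"y":0,"z":0,"roll":0},{"fingers":-1,"x":0,"y":0,"z":0,"roll":0},{"fingers":-1,"x":0,"y":0,"z":0,"roll":0},{"fingers":-1,"x":0,"y":0,"z":0,"roll":0},{"fingers":-1,"x":0,"y":0,"z":0,"roll":0}]'; python3 -m inch '[{"fingers":-1,"x":0,"y":0,"z":-0.3,"roll":0},{"fingers":-1,"x":0,"y":0,"z":-0.6,"roll":0},{"fingers":-1,"x":0,"y":0,"z":-0.7,"roll":0},{"fingers":-1,"x":0,"y":0,"z":-0.7,"roll":0.4},{"fingers":-1,"x":0,"y":0,"z":-0.5,"roll":0.7},{"fingers":-1,"x":0,"y":0,"z":-0.3,"roll":1},{"fingers":-1,"x":0,"y":0,"z":0,"roll":1},{"fingers":-1,"x":0,"y":0,"z":0,"roll":1},{"fingers":-1,"x":0,"y":0,"z":0,"roll":1},{"fingers":-1,"x":0,"y":0,"z":0,"roll":1}]';python3 -c "
from h import *
go(.6402,-.0360,.17,7)"
```

```text
time_s: 34.6
ee_pos: [0.4704, 0.2497, 0.0261]
orientation: [[-0.978, 0.208, 0.0], [0.208, 0.978, 0.004], [0.001, 0.003, -1.0]]
force: [-0.0, -0.3, 1.0]
gripper_width: 0.999
grasp_force: 0.0
time_s: 35.1
ee_pos: [0.4708, 0.2506, 0.0275]
orientation: [[-0.978, 0.207, 0.003], [0.207, 0.978, 0.004], [-0.002, 0.005, -1.0]]
force: [-0.5, -3.1, 6.7]
gripper_width: 0.749
grasp_force: 66.0
time_s: 36.1
ee_pos: [0.4699, 0.25, 0.1819]
orientation: [[-0.484, 0.875, 0.002], [0.875, 0.484, 0.004], [0.003, 0.003, -1.0]]
force: [-0.4, 0.1, -1.0]
gripper_width: 0.753
grasp_force: 66.9
yaw 118.9 q6 1.55 roll units 13.99 (or -8.51 half turn) | then x 2.68 y 6.09 z 0.24 norm 6.66
```

```bash
python3 -m inch '[{"fingers":-1,"x":0,"y":0,"z":0,"roll":1},{"fingers":-1,"x":0,"y":0,"z":0,"roll":1},{"fingers":-1,"x":0,"y":0,"z":0,"roll":1},{"fingers":-1,"x":0,"y":0,"z":0,"roll":1},{"fingers":-1,"x":0,"y":0,"z":0,"roll":1},{"fingers":-1,"x":0,"y":0,"z":0,"roll":1},{"fingers":-1,"x":0,"y":0,"z":0,"roll":1},{"fingers":-1,"x":0,"y":0,"z":0,"roll":1},{"fingers":-1,"x":0,"y":0,"z":0,"roll":1},{"fingers":-1,"x":0,"y":0,"z":0,"roll":1}]' | tail -2;python3 -m inch '[{"fingers":-1,"x":0,"y":0,"z":0,"roll":1},{"fingers":-1,"x":0,"y":0,"z":0,"roll":1},{"fingers":-1,"x":0,"y":0,"z":0,"roll":0.8},{"fingers":-1,"x":0,"y":0,"z":0,"roll":0.6},{"fingers":-1,"x":0,"y":0,"z":0,"roll":0.3},{"fingers":-1,"x":0,"y":0,"z":0,"roll":0},{"fingers":-1,"x":0,"y":0,"z":0,"roll":0}]';python3 -c "
from h import *
go(.6386,-.0362,.17,7)"
```

```text
gripper_width: 0.748
grasp_force: 66.9
time_s: 37.8
ee_pos: [0.4996, 0.1715, 0.1812]
orientation: [[0.957, 0.288, -0.027], [0.289, -0.955, 0.065], [-0.007, -0.07, -0.997]]
force: [-0.0, 0.2, -1.1]
gripper_width: 0.753
grasp_force: 66.9
yaw 16.8 q6 3.14 roll units 1.23 (or -21.27 half turn) | then x 2.25 y 4.46 z 0.22 norm 5.00
```

```bash
python3 -m inch '[{"fingers":-1,"x":0,"y":0,"z":0,"roll":-0.7},{"fingers":-1,"x":0,"y":0.2,"z":0,"roll":-0.7},{"fingers":-1,"x":0,"y":0.4,"z":0,"roll":0},{"fingers":-1,"x":0,"y":0,"z":0,"roll":0},{"fingers":-1,"x":0,"y":0,"z":0,"roll":0}]';python3 -c "
from h import *
go(.6386,-.0362,.17,7)
s=observe();R=np.array(s['orientation']);t=np.degrees(np.arctan2(R[1,0],R[0,0]))
go(.6386,-.0362,.17,t)"
```

```text
time_s: 38.3
ee_pos: [0.5125, 0.1453, 0.1788]
orientation: [[0.883, 0.469, -0.028], [0.469, -0.881, 0.065], [0.006, -0.071, -0.997]]
force: [-0.2, 0.1, -1.7]
gripper_width: 0.757
grasp_force: 66.9
yaw 28.0 q6 2.89 roll units 2.62 (or -19.88 half turn) | then x 2.06 y 3.91 z 0.18 norm 4.42
yaw 28.0 q6 2.89 roll units -0.00 (or +0.00 half turn) | then x 0.52 y 4.39 z 0.18 norm 4.42
```

```bash
cat >> h.py <<'E'
def go2(x,y,z,yaw=None):
    s=observe(); R=np.array(s['orientation']); p=np.array(s['ee_pos']); y0=np.degrees(np.arctan2(R[1,0],R[0,0]))
    v=R.T@(np.array([x,y,z])-p)/.05
    print('yaw %.1f q6 %.2f tilt z %s | x %.2f y %.2f z %.2f'%(y0,s['q'][5],R[:,2].round(3),*v), '' if yaw is None else 'roll %.2f'%(-((yaw-y0+180)%360-180)/8), 'q',np.round(s['q'],2))
E
python3 -m inch '[{"fingers":-1,"x":0.04,"y":0.35,"z":-0.04,"roll":0},{"fingers":-1,"x":0.07,"y":0.6,"z":-0.04,"roll":0},{"fingers":-1,"x":0.07,"y":0.6,"z":-0.04,"roll":0},{"fingers":-1,"x":0.07,"y":0.6,"z":-0.04,"roll":0},{"fingers":-1,"x":0.07,"y":0.6,"z":-0.04,"roll":0},{"fingers":-1,"x":0.07,"y":0.6,"z":-0.04,"roll":0},{"fingers":-1,"x":0.07,"y":0.6,"z":-0.04,"roll":0},{"fingers":-1,"x":0.06,"y":0.47,"z":-0.03,"roll":0},{"fingers":-1,"x":0,"y":0,"z":0,"roll":0},{"fingers":-1,"x":0,"y":0,"z":0,"roll":0}]'; python3 -m inch '[{"fingers":-1,"x":0,"y":0,"z":0,"roll":0.6},{"fingers":-1,"x":0,"y":0,"z":0,"roll":0.8},{"fingers":-1,"x":0,"y":0,"z":0,"roll":0.8},{"fingers":-1,"x":0,"y":0,"z":0,"roll":0.42},{"fingers":-1,"x":0,"y":0,"z":0,"roll":0},{"fingers":-1,"x":0,"y":0,"z":0,"roll":0}]'; python3 -c "
from h import *
go2(.6394,-.038,.1155,7)"
```

```text
time_s: 39.3
ee_pos: [0.6394, -0.0382, 0.1785]
orientation: [[0.883, 0.468, -0.029], [0.469, -0.881, 0.066], [0.005, -0.071, -0.997]]
force: [-0.1, 0.2, -1.4]
gripper_width: 0.752
grasp_force: 66.9
time_s: 39.9
ee_pos: [0.6392, -0.0378, 0.1791]
orientation: [[0.992, 0.124, -0.028], [0.126, -0.99, 0.065], [-0.02, -0.068, -0.997]]
force: [0.3, -0.2, -1.3]
gripper_width: 0.754
grasp_force: 66.9
yaw 7.2 q6 2.93 tilt z [-0.028  0.065 -0.997] | x 0.03 y 0.09 z 1.27 roll 0.03 q [-0.09  0.49  0.18  1.3   0.06  2.93]
```

```bash
python3 -m inch '[{"fingers":-1,"x":0.01,"y":0.03,"z":0.3,"roll":0.03},{"fingers":-1,"x":0.01,"y":0.03,"z":0.3,"roll":0},{"fingers":-1,"x":0.01,"y":0.03,"z":0.2,"roll":0},{"fingers":-1,"x":0,"y":0,"z":0.1,"roll":0},{"fingers":-1,"x":0,"y":0,"z":0.1,"roll":0},{"fingers":-1,"x":0,"y":0,"z":0.1,"roll":0},{"fingers":-1,"x":0,"y":0,"z":0.1,"roll":0},{"fingers":-1,"x":0,"y":0,"z":0,"roll":0},{"fingers":-1,"x":0,"y":0,"z":0,"roll":0}]'; python3 -c "
from h import *
go2(.6394,-.038,.1155,7)"
```

```text
time_s: 40.8
ee_pos: [0.6401, -0.0394, 0.1188]
orientation: [[0.993, 0.117, -0.028], [0.119, -0.991, 0.065], [-0.02, -0.068, -0.997]]
force: [1.1, -0.3, -0.7]
gripper_width: 0.752
grasp_force: 66.9
yaw 6.8 q6 2.93 tilt z [-0.028  0.065 -0.997] | x -0.01 y -0.02 z 0.07 roll -0.02 q [-0.09  0.52  0.08  1.16  0.06  2.93]
```

```bash
python3 -m inch '[{"fingers":-1,"x":-0.01,"y":-0.02,"z":0.05,"roll":0},{"fingers":-1,"x":0,"y":0,"z":0.03,"roll":0},{"fingers":-1,"x":0,"y":0,"z":0,"roll":0}]';python3 -m inch '[{"fingers":1,"x":0,"y":0,"z":0,"roll":0},{"fingers":1,"x":0,"y":0,"z":0,"roll":0},{"fingers":1,"x":0,"y":0,"z":0,"roll":0},{"fingers":1,"x":0,"y":0,"z":0,"roll":0},{"fingers":1,"x":0,"y":0,"z":-0.4,"roll":0},{"fingers":1,"x":0,"y":0,"z":-0.8,"roll":0},{"fingers":1,"x":-0.3,"y":0,"z":-0.8,"roll":0},{"fingers":1,"x":-0.8,"y":0,"z":-0.5,"roll":0},{"fingers":1,"x":0,"y":0,"z":0,"roll":0},{"fingers":1,"x":0,"y":0,"z":0,"roll":0}]'; python3 -c "
from h import *
look('pics/w13.png',(.024,.112,.12))
go2(.6394,-.038,.1155,7)"
```

```text
time_s: 41.1
ee_pos: [0.64, -0.0391, 0.1174]
orientation: [[0.993, 0.117, -0.024], [0.118, -0.991, 0.063], [-0.017, -0.065, -0.998]]
force: [-4.8, -3.1, 16.7]
gripper_width: 0.754
grasp_force: 68.8
time_s: 42.1
ee_pos: [0.5881, -0.053, 0.2413]
orientation: [[0.993, 0.117, -0.026], [0.118, -0.991, 0.065], [-0.018, -0.068, -0.998]]
force: [-0.3, 0.2, -0.7]
gripper_width: 1.003
grasp_force: 0.0
[ 0.5881 -0.053   0.2413] t 42.1
yaw 6.8 q6 2.90 tilt z [-0.028  0.065 -0.997] | x 1.10 y -0.01 z 2.48 roll -0.02 q [-0.12  0.38  0.17  1.39  0.06  2.9 ]
```

```bash
python3 - <<'E'
from h import *
im=cv2.imread('pics/w13.png')[:,:,::-1];kc=cam('wrist')
m=ivory(im)
for c in blobs(m,1500):
  print(cv2.boundingRect(c),rect_on(kc,c,.112))
m[:60]=0
for c in blobs(m,1500): print('cut',cv2.boundingRect(c),rect_on(kc,c,.112))
print([proj(kc,[.6406+a*.075*.9925-.0087*0+b*.033*.122,-.0357+a*.075*.122-b*.033*.9925,.112]).round() for a in(1,-1) for b in(1,-1)])
E
```

```text
(0, 20, 61, 143) (650.9, 180.2, 110.4, 55.6, 7.2, 27, 39)
(44, 0, 415, 225) (651.3, -10.9, 303.9, 172.5, 95.4, 1, 28)
cut (232, 60, 86, 165) (634.6, -37.8, 132.9, 65.8, -173.2, 65, 65)
cut (0, 60, 61, 103) (637.0, 177.8, 82.1, 55.6, 6.0, 33, 38)
[array([316.,  37.]), array([228.,  39.]), array([310., 227.]), array([237., 225.])]
```

```bash
python3 -m inch '[{"fingers":1,"x":0,"y":0,"z":-0.4,"roll":-1},{"fingers":1,"x":0,"y":0,"z":0,"roll":-1},{"fingers":1,"x":0,"y":0,"z":0,"roll":-1},{"fingers":1,"x":0,"y":0,"z":0,"roll":-1},{"fingers":1,"x":0,"y":0,"z":0,"roll":-1},{"fingers":1,"x":0,"y":0,"z":0,"roll":-1},{"fingers":1,"x":0,"y":0,"z":0,"roll":-1},{"fingers":1,"x":0,"y":0,"z":0,"roll":-1},{"fingers":1,"x":0,"y":0,"z":0,"roll":-1},{"fingers":1,"x":0,"y":0,"z":0,"roll":-1}]' >/dev/null;  python3 -m inch '[{"fingers":1,"x":0,"y":0,"z":0,"roll":-1},{"fingers":1,"x":0,"y":0,"z":0,"roll":-1},{"fingers":1,"x":0,"y":0,"z":0,"roll":-1},{"fingers":1,"x":0,"y":0,"z":0,"roll":-1},{"fingers":1,"x":0,"y":0,"z":0,"roll":-1},{"fingers":1,"x":0,"y":0,"z":0,"roll":-1},{"fingers":1,"x":0,"y":0,"z":0,"roll":-1},{"fingers":1,"x":0,"y":0,"z":0,"roll":-1},{"fingers":1,"x":0,"y":0,"z":0,"roll":-1},{"fingers":1,"x":0,"y":0,"z":0,"roll":-1}]'>/dev/null;  python3 -m inch '[{"fingers":1,"x":0,"y":0,"z":0,"roll":-1},{"fingers":1,"x":0,"y":0,"z":0,"roll":-1},{"fingers":1,"x":0,"y":0,"z":0,"roll":-1},{"fingers":1,"x":0,"y":0,"z":0,"roll":-1},{"fingers":1,"x":0,"y":0,"z":0,"roll":-1},{"fingers":1,"x":0,"y":0,"z":0,"roll":-1},{"fingers":1,"x":0,"y":0,"z":0,"roll":-1},{"fingers":1,"x":0,"y":0,"z":0,"roll":-1},{"fingers":1,"x":0,"y":0,"z":0,"roll":-1},{"fingers":1,"x":0,"y":0,"z":0,"roll":-1}]'>/dev/null;  python3 -m inch '[{"fingers":1,"x":0,"y":0,"z":0,"roll":-1},{"fingers":1,"x":0,"y":0,"z":0,"roll":-1},{"fingers":1,"x":0,"y":0,"z":0,"roll":-1},{"fingers":1,"x":0,"y":0,"z":0,"roll":-1},{"fingers":1,"x":0,"y":0,"z":0,"roll":-1},{"fingers":1,"x":0,"y":0,"z":0,"roll":-1},{"fingers":1,"x":0,"y":0,"z":0,"roll":-1},{"fingers":1,"x":0,"y":0,"z":0,"roll":-1},{"fingers":1,"x":0,"y":0,"z":0,"roll":-1},{"fingers":1,"x":0,"y":0,"z":0,"roll":-1}]'; python3 - <<'E'
from h import *
go2(.6394,-.038,.1155,7)
im=cv2.imread('pics/w13.png')[:,:,::-1]
E
```

```text
time_s: 46.15
ee_pos: [0.5891, -0.0539, 0.2585]
orientation: [[0.839, -0.543, -0.03], [-0.541, -0.839, 0.065], [-0.061, -0.038, -0.997]]
force: [0.1, 0.5, -0.3]
gripper_width: 0.999
grasp_force: 0.0
yaw -32.8 q6 -2.69 tilt z [-0.03   0.065 -0.997] | x 0.85 y -0.70 z 2.84 roll -4.98 q [-0.12  0.38  0.21  1.44  0.06 -2.69]
```

```bash
python3 -m inch '[{"fingers":1,"x":0,"y":0,"z":0,"roll":-1},{"fingers":1,"x":0,"y":0,"z":0,"roll":-1},{"fingers":1,"x":0,"y":0,"z":0,"roll":-1},{"fingers":1,"x":0,"y":0,"z":0,"roll":-1},{"fingers":1,"x":0,"y":0,"z":0,"roll":-1},{"fingers":1,"x":0,"y":0,"z":0,"roll":0},{"fingers":1,"x":0,"y":0,"z":0,"roll":0}]'; python3 - <<'E'
from h import *
go2(.6394,-.038,.1155,7)
E
```

```text
time_s: 46.85
ee_pos: [0.5902, 0.012, 0.2589]
orientation: [[1.0, 0.012, -0.027], [0.013, -1.0, 0.013], [-0.027, -0.013, -1.0]]
force: [-0.7, -1.4, 0.7]
gripper_width: 1.001
grasp_force: 0.0
yaw 0.7 q6 -3.14 tilt z [-0.027  0.013 -1.   ] | x 1.05 y 1.05 z 2.83 roll -0.78 q [ 0.01  0.37  0.2   1.43  0.01 -3.14]
```

```bash
python3 - <<'E'
from h import *
go2(.44,.37,.26)
E
```

```text
yaw 0.7 q6 -3.14 tilt z [-0.027  0.013 -1.   ] | x -2.91 y -7.20 z 0.15  q [ 0.01  0.37  0.2   1.43  0.01 -3.14]
```

```bash
python3 -m inch '[{"fingers":1,"x":-0.29,"y":-0.72,"z":0,"roll":0},{"fingers":1,"x":-0.29,"y":-0.72,"z":0,"roll":0},{"fingers":1,"x":-0.29,"y":-0.72,"z":0,"roll":0},{"fingers":1,"x":-0.29,"y":-0.72,"z":0,"roll":0},{"fingers":1,"x":-0.29,"y":-0.72,"z":0,"roll":0},{"fingers":1,"x":-0.29,"y":-0.72,"z":0,"roll":0},{"fingers":1,"x":-0.29,"y":-0.72,"z":0,"roll":0},{"fingers":1,"x":-0.29,"y":-0.72,"z":0,"roll":0},{"fingers":1,"x":-0.29,"y":-0.72,"z":0,"roll":0},{"fingers":1,"x":-0.29,"y":-0.72,"z":0,"roll":0}]'; python3 -m inch '[{"fingers":1,"x":0,"y":0,"z":0,"roll":-1},{"fingers":1,"x":0,"y":0,"z":0,"roll":-1},{"fingers":1,"x":0,"y":0,"z":0,"roll":-1},{"fingers":1,"x":0,"y":0,"z":0,"roll":-1},{"fingers":1,"x":0,"y":0,"z":0,"roll":-1},{"fingers":1,"x":0,"y":0,"z":0,"roll":-0.5},{"fingers":1,"x":0,"y":0,"z":0,"roll":0}]';python3 - <<'E'
from h import *
go2(.44,.37,.26)
E
```

```text
time_s: 47.85
ee_pos: [0.4414, 0.3699, 0.2681]
orientation: [[1.0, 0.008, -0.026], [0.009, -1.0, 0.013], [-0.026, -0.013, -1.0]]
force: [0.3, -0.1, 0.2]
gripper_width: 1.0
grasp_force: 0.0
time_s: 48.55
ee_pos: [0.4241, 0.3888, 0.268]
orientation: [[0.74, 0.673, -0.012], [0.673, -0.74, -0.002], [-0.01, -0.006, -1.0]]
force: [0.3, 0.1, -0.3]
gripper_width: 1.0
grasp_force: 0.0
yaw 42.3 q6 -3.14 tilt z [-0.012 -0.002 -1.   ] | x -0.02 y 0.49 z 0.16  q [ 0.74  0.33  0.16  1.41  0.01 -3.14]
```

```bash
python3 -m inch '[{"fingers":1,"x":0,"y":0,"z":0,"roll":1},{"fingers":1,"x":0,"y":0,"z":0,"roll":1},{"fingers":1,"x":0,"y":0,"z":0,"roll":1},{"fingers":1,"x":0,"y":0,"z":0,"roll":1},{"fingers":1,"x":0,"y":0,"z":0,"roll":1},{"fingers":1,"x":0,"y":0,"z":0,"roll":1},{"fingers":1,"x":0,"y":0,"z":0,"roll":1},{"fingers":1,"x":0,"y":0,"z":0,"roll":1},{"fingers":1,"x":0,"y":0,"z":0,"roll":1},{"fingers":1,"x":0,"y":0,"z":0,"roll":1}]' >/dev/null; python3 -m inch '[{"fingers":1,"x":0,"y":0,"z":0,"roll":1},{"fingers":1,"x":0,"y":0,"z":0,"roll":1},{"fingers":1,"x":0,"y":0,"z":0,"roll":1},{"fingers":1,"x":0,"y":0,"z":0,"roll":1},{"fingers":1,"x":0,"y":0,"z":0,"roll":1},{"fingers":1,"x":0,"y":0,"z":0,"roll":1},{"fingers":1,"x":0,"y":0,"z":0,"roll":1},{"fingers":1,"x":0,"y":0,"z":0,"roll":1},{"fingers":1,"x":0,"y":0,"z":0,"roll":1},{"fingers":1,"x":0,"y":0,"z":0,"roll":1}]' >/dev/null; python3 -m inch '[{"fingers":1,"x":0,"y":0,"z":0,"roll":1},{"fingers":1,"x":0,"y":0,"z":0,"roll":1},{"fingers":1,"x":0,"y":0,"z":0,"roll":1},{"fingers":1,"x":0,"y":0,"z":0,"roll":1},{"fingers":1,"x":0,"y":0,"z":0,"roll":1},{"fingers":1,"x":0,"y":0,"z":0,"roll":1},{"fingers":1,"x":0,"y":0,"z":0,"roll":0.2},{"fingers":1,"x":0,"y":0,"z":0,"roll":0}]';python3 - <<'E'
from h import *
go2(.517,.414,.25,193)
E
```

```text
time_s: 51.35
ee_pos: [0.4248, 0.3879, 0.2684]
orientation: [[-0.975, -0.22, -0.011], [-0.22, 0.975, -0.002], [0.011, 0.0, -1.0]]
force: [-0.4, -0.7, 0.5]
gripper_width: 0.998
grasp_force: 0.0
yaw -167.3 q6 0.52 tilt z [-0.011 -0.002 -1.   ] | x -1.92 y 0.10 z 0.35 roll -0.04 q [0.74 0.33 0.16 1.41 0.01 0.52]
```

```bash
python3 -m inch '[{"fingers":1,"x":-0.64,"y":0.03,"z":0.1,"roll":0},{"fingers":1,"x":-0.64,"y":0.03,"z":0.1,"roll":0},{"fingers":1,"x":-0.64,"y":0.04,"z":0.15,"roll":0},{"fingers":1,"x":0,"y":0,"z":0,"roll":0},{"fingers":1,"x":0,"y":0,"z":0,"roll":0}]';python3 - <<'E'
from h import *
look('pics/w14.png')
go2(.4638,.402,.022,193)
E
```

```text
time_s: 51.85
ee_pos: [0.5169, 0.4138, 0.2491]
orientation: [[-0.975, -0.22, -0.012], [-0.22, 0.975, -0.003], [0.013, -0.0, -1.0]]
force: [0.0, 0.5, -0.3]
gripper_width: 1.001
grasp_force: 0.0
[0.5169 0.4138 0.2491] t 51.85
ivory (244, 66, 61, 137) (463.5, 401.7, 150.6, 65.9, 13.0, 36, 65)
yaw -167.3 q6 0.45 tilt z [-0.012 -0.002 -1.   ] | x 1.02 y -0.00 z 4.57 roll -0.03 q [0.67 0.49 0.37 1.46 0.01 0.45]
```

```bash
python3 -m inch '[{"fingers":1,"x":0.51,"y":0,"z":0.6,"roll":-0.04},{"fingers":1,"x":0.52,"y":0,"z":0.6,"roll":0},{"fingers":1,"x":0,"y":0,"z":0.8,"roll":0},{"fingers":1,"x":0,"y":0,"z":0.8,"roll":0},{"fingers":1,"x":0,"y":0,"z":0.8,"roll":0},{"fingers":1,"x":0,"y":0,"z":0.6,"roll":0},{"fingers":1,"x":0,"y":0,"z":0.3,"roll":0},{"fingers":1,"x":0,"y":0,"z":0,"roll":0},{"fingers":1,"x":0,"y":0,"z":0,"roll":0}]'; python3 -m inch '[{"fingers":-1,"x":0,"y":0,"z":0,"roll":0},{"fingers":-1,"x":0,"y":0,"z":0,"roll":0},{"fingers":-1,"x":0,"y":0,"z":0,"roll":0},{"fingers":-1,"x":0,"y":0,"z":0,"roll":0},{"fingers":-1,"x":0,"y":0,"z":0,"roll":0}]'; python3 -m inch '[{"fingers":-1,"x":0,"y":0,"z":-0.3,"roll":0},{"fingers":-1,"x":0,"y":0,"z":-0.6,"roll":0},{"fingers":-1,"x":0,"y":0,"z":-0.7,"roll":0.2},{"fingers":-1,"x":0,"y":0,"z":-0.7,"roll":0.4},{"fingers":-1,"x":0,"y":0,"z":-0.6,"roll":0.16},{"fingers":-1,"x":0,"y":0,"z":-0.4,"roll":0},{"fingers":-1,"x":0,"y":0,"z":0,"roll":0},{"fingers":-1,"x":0,"y":0,"z":0,"roll":0}]';python3 -c "
from h import *
go2(.6402,-.0360,.185,187)"
```

```text
time_s: 52.8
ee_pos: [0.4637, 0.4026, 0.027]
orientation: [[-0.974, -0.225, -0.01], [-0.225, 0.974, -0.001], [0.01, 0.001, -1.0]]
force: [-0.3, 0.6, 0.5]
gripper_width: 0.999
grasp_force: 0.0
time_s: 53.3
ee_pos: [0.4646, 0.4031, 0.0281]
orientation: [[-0.974, -0.225, -0.009], [-0.225, 0.974, 0.0], [0.008, 0.002, -1.0]]
force: [-2.0, -1.5, 8.7]
gripper_width: 0.75
grasp_force: 65.6
time_s: 54.1
ee_pos: [0.4657, 0.4028, 0.1911]
orientation: [[-0.993, -0.12, -0.01], [-0.12, 0.993, -0.001], [0.01, 0.0, -1.0]]
force: [-1.3, 1.0, -2.0]
gripper_width: 0.75
grasp_force: 67.4
yaw -173.1 q6 0.59 tilt z [-0.01  -0.001 -1.   ] | x -2.41 y -9.13 z 0.10 roll -0.01 q [0.71 0.42 0.11 1.26 0.01 0.59]
```

```bash
python3 -m inch '[{"fingers":-1,"x":-0.1,"y":-0.4,"z":0,"roll":0},{"fingers":-1,"x":-0.18,"y":-0.7,"z":0,"roll":0},{"fingers":-1,"x":-0.2,"y":-0.75,"z":0,"roll":0},{"fingers":-1,"x":-0.2,"y":-0.75,"z":0,"roll":0},{"fingers":-1,"x":-0.2,"y":-0.75,"z":0,"roll":0},{"fingers":-1,"x":-0.2,"y":-0.75,"z":0,"roll":0},{"fingers":-1,"x":-0.2,"y":-0.75,"z":0,"roll":0},{"fingers":-1,"x":-0.2,"y":-0.75,"z":0,"roll":0},{"fingers":-1,"x":-0.2,"y":-0.75,"z":0,"roll":0},{"fingers":-1,"x":-0.2,"y":-0.75,"z":0,"roll":0}]'>/dev/null; python3 -m inch '[{"fingers":-1,"x":-0.2,"y":-0.75,"z":0,"roll":0},{"fingers":-1,"x":-0.2,"y":-0.7,"z":0,"roll":0},{"fingers":-1,"x":-0.2,"y":-0.4,"z":0,"roll":0},{"fingers":-1,"x":-0.15,"y":-0.18,"z":0,"roll":0},{"fingers":-1,"x":0,"y":0,"z":0,"roll":0},{"fingers":-1,"x":0,"y":0,"z":0,"roll":0}]';python3 -c "
from h import *
go2(.6416,-.0358,.1401,187)"
```

```text
time_s: 55.7
ee_pos: [0.6504, -0.0338, 0.1887]
orientation: [[-0.993, -0.121, -0.013], [-0.12, 0.993, -0.001], [0.013, 0.0, -1.0]]
force: [-0.1, 1.0, -1.0]
gripper_width: 0.752
grasp_force: 67.4
yaw -173.1 q6 -0.17 tilt z [-0.013 -0.001 -1.   ] | x 0.17 y -0.02 z 0.97 roll -0.01 q [-0.05  0.49  0.21  1.3  -0.   -0.17]
```

```bash
python3 -m inch '[{"fingers":-1,"x":0.16,"y":-0.02,"z":0.2,"roll":0},{"fingers":-1,"x":0,"y":0,"z":0.2,"roll":0},{"fingers":-1,"x":0,"y":0,"z":0,"roll":0},{"fingers":-1,"x":0,"y":0,"z":0,"roll":0}]';python3 -c "
from h import *
go2(.6416,-.0358,.1401,187)"
```

```text
time_s: 56.1
ee_pos: [0.6428, -0.0358, 0.1697]
orientation: [[-0.993, -0.121, -0.011], [-0.121, 0.993, -0.002], [0.011, -0.0, -1.0]]
force: [-0.0, -0.1, -1.1]
gripper_width: 0.75
grasp_force: 67.4
yaw -173.1 q6 -0.18 tilt z [-0.011 -0.002 -1.   ] | x 0.02 y 0.00 z 0.59 roll -0.01 q [-0.05  0.48  0.15  1.25 -0.   -0.18]
```

```bash
python3 -m inch '[{"fingers":-1,"x":0.02,"y":0,"z":0.15,"roll":0},{"fingers":-1,"x":0,"y":0,"z":0.15,"roll":0},{"fingers":-1,"x":0,"y":0,"z":0.1,"roll":0},{"fingers":-1,"x":0,"y":0,"z":0.1,"roll":0},{"fingers":-1,"x":0,"y":0,"z":0.08,"roll":0},{"fingers":-1,"x":0,"y":0,"z":0.05,"roll":0},{"fingers":-1,"x":0,"y":0,"z":0,"roll":0}]'; python3 -m inch '[{"fingers":1,"x":0,"y":0,"z":0,"roll":0},{"fingers":1,"x":0,"y":0,"z":0,"roll":0},{"fingers":1,"x":0,"y":0,"z":0,"roll":0},{"fingers":1,"x":0,"y":0,"z":0,"roll":0},{"fingers":1,"x":0,"y":0,"z":-0.5,"roll":0},{"fingers":1,"x":0,"y":0,"z":-0.8,"roll":0},{"fingers":1,"x":0,"y":0,"z":-0.8,"roll":0.4},{"fingers":1,"x":0,"y":0,"z":0,"roll":0},{"fingers":1,"x":0,"y":0,"z":0,"roll":0}]';python3 -c "
from h import *
go2(.685,.271,.25,184)"
```

```text
time_s: 56.8
ee_pos: [0.6418, -0.0368, 0.14]
orientation: [[-0.993, -0.12, -0.009], [-0.12, 0.993, -0.002], [0.009, -0.001, -1.0]]
force: [-5.0, 0.1, 12.3]
gripper_width: 0.75
grasp_force: 68.8
time_s: 57.7
ee_pos: [0.6433, -0.0366, 0.2439]
orientation: [[-0.998, -0.065, -0.009], [-0.065, 0.998, -0.002], [0.009, -0.001, -1.0]]
force: [0.2, 0.1, -0.8]
gripper_width: 1.0
grasp_force: 0.0
yaw -176.3 q6 -0.12 tilt z [-0.009 -0.002 -1.   ] | x -1.23 y 6.09 z -0.14 roll -0.04 q [-0.06  0.46  0.3   1.42 -0.   -0.12]
```

```bash
python3 -m inch '[{"fingers":1,"x":-0.15,"y":0.76,"z":-0.02,"roll":0},{"fingers":1,"x":-0.15,"y":0.76,"z":-0.02,"roll":0},{"fingers":1,"x":-0.15,"y":0.76,"z":-0.02,"roll":0},{"fingers":1,"x":-0.15,"y":0.76,"z":-0.02,"roll":0},{"fingers":1,"x":-0.15,"y":0.76,"z":-0.02,"roll":0},{"fingers":1,"x":-0.15,"y":0.76,"z":-0.02,"roll":0},{"fingers":1,"x":-0.15,"y":0.76,"z":-0.02,"roll":0},{"fingers":1,"x":-0.15,"y":0.76,"z":-0.02,"roll":0},{"fingers":1,"x":0,"y":0,"z":0,"roll":0},{"fingers":1,"x":0,"y":0,"z":0,"roll":0}]';python3 - <<'E'
from h import *
look('pics/w15.png')
im=cv2.imread('pics/w15.png')[:,:,::-1];kc=cam('wrist')
for c in blobs(ivory(im),2000): print(cv2.boundingRect(c),rect_on(kc,c,.024))
go2(.645,.269,.022,184)
E
```

```text
time_s: 58.7
ee_pos: [0.6825, 0.2713, 0.2478]
orientation: [[-0.998, -0.066, -0.014], [-0.066, 0.998, -0.003], [0.014, -0.002, -1.0]]
force: [0.5, 0.1, -0.4]
gripper_width: 1.002
grasp_force: 0.0
[0.6825 0.2713 0.2478] t 58.7
ivory (241, 86, 60, 133) (647.6, 263.6, 149.7, 66.0, -176.9, 37, 64)
(0, 217, 273, 138) (834.6, 92.6, 356.9, 183.4, -90.2, 17, 166)
(241, 86, 60, 133) (648.0, 262.6, 149.9, 66.2, -177.0, 37, 65)
yaw -176.3 q6 0.31 tilt z [-0.013 -0.003 -1.   ] | x 0.69 y 0.03 z 4.54 roll -0.03 q [0.38 0.64 0.64 1.58 0.   0.31]
```

```bash
python3 -m inch '[{"fingers":1,"x":0.33,"y":-0.06,"z":0.6,"roll":0.08},{"fingers":1,"x":0.32,"y":-0.06,"z":0.6,"roll":0},{"fingers":1,"x":0,"y":0,"z":0.8,"roll":0},{"fingers":1,"x":0,"y":0,"z":0.8,"roll":0},{"fingers":1,"x":0,"y":0,"z":0.8,"roll":0},{"fingers":1,"x":0,"y":0,"z":0.6,"roll":0},{"fingers":1,"x":0,"y":0,"z":0.3,"roll":0},{"fingers":1,"x":0,"y":0,"z":0,"roll":0},{"fingers":1,"x":0,"y":0,"z":0,"roll":0}]'; python3 -m inch '[{"fingers":-1,"x":0,"y":0,"z":0,"roll":0},{"fingers":-1,"x":0,"y":0,"z":0,"roll":0},{"fingers":-1,"x":0,"y":0,"z":0,"roll":0},{"fingers":-1,"x":0,"y":0,"z":0,"roll":0},{"fingers":-1,"x":0,"y":0,"z":0,"roll":0}]'; python3 -m inch '[{"fingers":-1,"x":0,"y":0,"z":-0.3,"roll":0},{"fingers":-1,"x":0,"y":0,"z":-0.6,"roll":0},{"fingers":-1,"x":0,"y":0,"z":-0.7,"roll":0},{"fingers":-1,"x":0,"y":0,"z":-0.7,"roll":0},{"fingers":-1,"x":0,"y":0,"z":-0.7,"roll":0},{"fingers":-1,"x":0,"y":0,"z":-0.5,"roll":0},{"fingers":-1,"x":0,"y":0,"z":-0.3,"roll":0},{"fingers":-1,"x":0,"y":0,"z":0,"roll":0}]';python3 -c "
from h import *
go2(.6402,-.0360,.215,7)"
```

```text
time_s: 59.65
ee_pos: [0.6488, 0.2611, 0.0261]
orientation: [[-0.999, -0.052, -0.011], [-0.052, 0.999, -0.002], [0.011, -0.001, -1.0]]
force: [-0.4, 0.6, 0.8]
gripper_width: 0.998
grasp_force: 0.0
time_s: 60.15
ee_pos: [0.6497, 0.2624, 0.0278]
orientation: [[-0.999, -0.053, -0.008], [-0.053, 0.999, -0.001], [0.008, -0.001, -1.0]]
force: [-0.4, -1.1, 6.7]
gripper_width: 0.753
grasp_force: 66.8
time_s: 60.95
ee_pos: [0.6518, 0.2631, 0.2192]
orientation: [[-0.999, -0.053, -0.006], [-0.053, 0.999, 0.0], [0.006, 0.001, -1.0]]
force: [-0.3, -0.3, -1.5]
gripper_width: 0.754
grasp_force: 66.3
yaw -176.9 q6 0.33 tilt z [-0.006  0.    -1.   ] | x 0.55 y -5.96 z 0.08 roll 22.01 q [0.38 0.57 0.43 1.43 0.   0.33]
```

```bash
python3 -m inch '[{"fingers":-1,"x":0.05,"y":-0.4,"z":0,"roll":0},{"fingers":-1,"x":0.07,"y":-0.7,"z":0,"roll":0},{"fingers":-1,"x":0.07,"y":-0.75,"z":0,"roll":0},{"fingers":-1,"x":0.07,"y":-0.75,"z":0,"roll":0},{"fingers":-1,"x":0.07,"y":-0.75,"z":0,"roll":0},{"fingers":-1,"x":0.07,"y":-0.75,"z":0,"roll":0},{"fingers":-1,"x":0.07,"y":-0.75,"z":0,"roll":0},{"fingers":-1,"x":0.07,"y":-0.65,"z":0,"roll":0},{"fingers":-1,"x":0.05,"y":-0.46,"z":0,"roll":0},{"fingers":-1,"x":0,"y":0,"z":0,"roll":0}]' |head -2; python3 -m inch '[{"fingers":-1,"x":0,"y":0,"z":0,"roll":0.5},{"fingers":-1,"x":0,"y":0,"z":0,"roll":1},{"fingers":-1,"x":0,"y":0,"z":0,"roll":1},{"fingers":-1,"x":0,"y":0,"z":0,"roll":1},{"fingers":-1,"x":0,"y":0,"z":0,"roll":1},{"fingers":-1,"x":0,"y":0,"z":0,"roll":1},{"fingers":-1,"x":0,"y":0,"z":0,"roll":1},{"fingers":-1,"x":0,"y":0,"z":0,"roll":1},{"fingers":-1,"x":0,"y":0,"z":0,"roll":1},{"fingers":-1,"x":0,"y":0,"z":0,"roll":1}]' | head -2; python3 -m inch '[{"fingers":-1,"x":0,"y":0,"z":0,"roll":1},{"fingers":-1,"x":0,"y":0,"z":0,"roll":1},{"fingers":-1,"x":0,"y":0,"z":0,"roll":1},{"fingers":-1,"x":0,"y":0,"z":0,"roll":1},{"fingers":-1,"x":0,"y":0,"z":0,"roll":1},{"fingers":-1,"x":0,"y":0,"z":0,"roll":1},{"fingers":-1,"x":0,"y":0,"z":0,"roll":1},{"fingers":-1,"x":0,"y":0,"z":0,"roll":1},{"fingers":-1,"x":0,"y":0,"z":0,"roll":1},{"fingers":-1,"x":0,"y":0,"z":0,"roll":1}]' | head -2; python3 -m inch '[{"fingers":-1,"x":0,"y":0,"z":0,"roll":1},{"fingers":-1,"x":0,"y":0,"z":0,"roll":1},{"fingers":-1,"x":0,"y":0,"z":0,"roll":0.5},{"fingers":-1,"x":0,"y":0,"z":0,"roll":0},{"fingers":-1,"x":0,"y":0,"z":0,"roll":0}]'; python3 -c "
from h import *
go2(.6381,-.0363,.164,7)"
```

```text
time_s: 61.95
ee_pos: [0.6359, -0.0403, 0.2152]
time_s: 62.95
ee_pos: [0.6364, -0.0362, 0.2153]
time_s: 63.95
ee_pos: [0.6364, -0.0362, 0.2153]
time_s: 64.45
ee_pos: [0.6367, -0.0363, 0.2157]
orientation: [[0.992, 0.125, -0.012], [0.125, -0.992, -0.002], [-0.012, 0.0, -1.0]]
force: [1.0, -0.7, -0.3]
gripper_width: 0.75
grasp_force: 66.3
yaw 7.2 q6 2.96 tilt z [-0.012 -0.002 -1.   ] | x 0.04 y 0.00 z 1.03 roll 0.02 q [-0.06  0.45  0.22  1.35 -0.    2.96]
```

```bash
python3 -m inch '[{"fingers":-1,"x":0.04,"y":0,"z":0.3,"roll":0},{"fingers":-1,"x":0,"y":0,"z":0.2,"roll":0},{"fingers":-1,"x":0,"y":0,"z":0.15,"roll":0},{"fingers":-1,"x":0,"y":0,"z":0.1,"roll":0},{"fingers":-1,"x":0,"y":0,"z":0.1,"roll":0},{"fingers":-1,"x":0,"y":0,"z":0.1,"roll":0},{"fingers":-1,"x":0,"y":0,"z":0.08,"roll":0},{"fingers":-1,"x":0,"y":0,"z":0.05,"roll":0},{"fingers":-1,"x":0,"y":0,"z":0,"roll":0}]'; python3 -m inch '[{"fingers":1,"x":0,"y":0,"z":0,"roll":0},{"fingers":1,"x":0,"y":0,"z":0,"roll":0},{"fingers":1,"x":0,"y":0,"z":0,"roll":0},{"fingers":1,"x":0,"y":0,"z":0,"roll":0},{"fingers":1,"x":0,"y":0,"z":-0.5,"roll":0},{"fingers":1,"x":0,"y":0,"z":-0.8,"roll":0},{"fingers":1,"x":0,"y":0,"z":-0.8,"roll":0},{"fingers":1,"x":0,"y":0,"z":0,"roll":0},{"fingers":1,"x":0,"y":0,"z":0,"roll":0}]';python3 -c "
from h import *
go2(.385,-.064,.25,5)"
```

```text
time_s: 65.35
ee_pos: [0.6386, -0.0363, 0.1637]
orientation: [[0.992, 0.123, -0.009], [0.123, -0.992, -0.002], [-0.009, 0.001, -1.0]]
force: [-4.3, -0.1, 9.6]
gripper_width: 0.75
grasp_force: 67.3
time_s: 66.25
ee_pos: [0.6401, -0.0362, 0.268]
orientation: [[0.992, 0.123, -0.009], [0.123, -0.992, -0.002], [-0.009, 0.001, -1.0]]
force: [0.2, 0.4, -0.5]
gripper_width: 0.997
grasp_force: 0.0
yaw 7.1 q6 2.96 tilt z [-0.009 -0.002 -1.   ] | x -5.13 y -0.07 z 0.41 roll 0.26 q [-0.06  0.45  0.34  1.48 -0.    2.96]
```

Seated at the expected height (0.1637). On to the cover.

```bash
python3 -m inch '[{"fingers":1,"x":-0.7,"y":0,"z":0,"roll":0.26},{"fingers":1,"x":-0.7,"y":-0.03,"z":0,"roll":0},{"fingers":1,"x":-0.7,"y":-0.03,"z":0.1,"roll":0},{"fingers":1,"x":-0.7,"y":0,"z":0.1,"roll":0},{"fingers":1,"x":-0.7,"y":0,"z":0.1,"roll":0},{"fingers":1,"x":-0.7,"y":0,"z":0.1,"roll":0},{"fingers":1,"x":-0.7,"y":0,"z":0,"roll":0},{"fingers":1,"x":-0.2,"y":0,"z":0,"roll":0},{"fingers":1,"x":0,"y":0,"z":0,"roll":0},{"fingers":1,"x":0,"y":0,"z":0,"roll":0}]';python3 - <<'E'
from h import *
s=observe();kc=cam('wrist',s);im=save('wrist','pics/w16.png')
for c in blobs(teal(im),1500): print(cv2.boundingRect(c),rect_on(kc,c,.024))
go2(.44,-.06,.022,4)
E
```

```text
time_s: 67.25
ee_pos: [0.3861, -0.0566, 0.2498]
orientation: [[0.996, 0.087, -0.01], [0.087, -0.996, -0.002], [-0.01, 0.001, -1.0]]
force: [1.2, 0.7, 0.2]
gripper_width: 1.0
grasp_force: 0.0
(250, 59, 76, 141) (441.7, -62.6, 149.2, 65.9, 176.3, 36, 65)
yaw 5.0 q6 2.91 tilt z [-0.01  -0.002 -1.   ] | x 1.11 y 0.16 z 4.54 roll 0.12 q [-0.14  0.01 -0.28  1.29 -0.    2.91]
```

```bash
python3 -m inch '[{"fingers":1,"x":0,"y":0,"z":0,"roll":0.55},{"fingers":1,"x":0,"y":0,"z":0,"roll":0.54},{"fingers":1,"x":0.58,"y":0.02,"z":0.4,"roll":0},{"fingers":1,"x":0.58,"y":0.03,"z":0.4,"roll":0},{"fingers":1,"x":0,"y":0,"z":0.8,"roll":0},{"fingers":1,"x":0,"y":0,"z":0.8,"roll":0},{"fingers":1,"x":0,"y":0,"z":0.8,"roll":0},{"fingers":1,"x":0,"y":0,"z":0.8,"roll":0},{"fingers":1,"x":0,"y":0,"z":0.5,"roll":0},{"fingers":1,"x":0,"y":0,"z":0,"roll":0}]'; python3 -m inch '[{"fingers":1,"x":0,"y":0,"z":0,"roll":0},{"fingers":-1,"x":0,"y":0,"z":0,"roll":0},{"fingers":-1,"x":0,"y":0,"z":0,"roll":0},{"fingers":-1,"x":0,"y":0,"z":0,"roll":0},{"fingers":-1,"x":0,"y":0,"z":0,"roll":0},{"fingers":-1,"x":0,"y":0,"z":0,"roll":0}]'; python3 -m inch '[{"fingers":-1,"x":0,"y":0,"z":-0.3,"roll":0},{"fingers":-1,"x":0,"y":0,"z":-0.6,"roll":0},{"fingers":-1,"x":0,"y":0,"z":-0.7,"roll":0},{"fingers":-1,"x":0,"y":0,"z":-0.7,"roll":0},{"fingers":-1,"x":0,"y":0,"z":-0.7,"roll":0},{"fingers":-1,"x":0,"y":0,"z":-0.6,"roll":0},{"fingers":-1,"x":0,"y":0,"z":-0.4,"roll":0},{"fingers":-1,"x":0,"y":0,"z":-0.2,"roll":-0.4},{"fingers":-1,"x":0,"y":0,"z":0,"roll":-0.8},{"fingers":-1,"x":0,"y":0,"z":0,"roll":-1}]';python3 -c "
from h import *
go2(.6402,-.0360,.24,187)"
```

```text
time_s: 68.3
ee_pos: [0.439, -0.0628, 0.0211]
orientation: [[0.998, -0.065, -0.017], [-0.065, -0.998, -0.001], [-0.017, 0.002, -1.0]]
force: [0.0, 0.2, 0.2]
gripper_width: 0.999
grasp_force: 0.0
time_s: 68.9
ee_pos: [0.4421, -0.0634, 0.0262]
orientation: [[0.998, -0.065, -0.007], [-0.065, -0.998, -0.002], [-0.007, 0.003, -1.0]]
force: [-0.4, 1.4, 5.9]
gripper_width: 0.753
grasp_force: 66.0
time_s: 69.9
ee_pos: [0.4432, -0.0629, 0.2361]
orientation: [[0.97, 0.244, -0.008], [0.244, -0.97, -0.002], [-0.008, 0.0, -1.0]]
force: [0.1, 0.1, -1.3]
gripper_width: 0.754
grasp_force: 67.3
yaw 14.1 q6 2.76 tilt z [-0.008 -0.002 -1.   ] | x 3.95 y 0.44 z -0.11 roll -21.61 q [-0.14  0.12 -0.2   1.26 -0.    2.76]
```

```bash
python3 -m inch '[{"fingers":-1,"x":0,"y":0,"z":0,"roll":-1},{"fingers":-1,"x":0,"y":0,"z":0,"roll":-1},{"fingers":-1,"x":0,"y":0,"z":0,"roll":-1},{"fingers":-1,"x":0,"y":0,"z":0,"roll":-1},{"fingers":-1,"x":0,"y":0,"z":0,"roll":-1},{"fingers":-1,"x":0,"y":0,"z":0,"roll":-1},{"fingers":-1,"x":0,"y":0,"z":0,"roll":-1},{"fingers":-1,"x":0,"y":0,"z":0,"roll":-1},{"fingers":-1,"x":0,"y":0,"z":0,"roll":-1},{"fingers":-1,"x":0,"y":0,"z":0,"roll":-1}]' | head -2; python3 -m inch '[{"fingers":-1,"x":0,"y":0,"z":0,"roll":-1},{"fingers":-1,"x":0,"y":0,"z":0,"roll":-1},{"fingers":-1,"x":0,"y":0,"z":0,"roll":-1},{"fingers":-1,"x":0,"y":0,"z":0,"roll":-1},{"fingers":-1,"x":0,"y":0,"z":0,"roll":-1},{"fingers":-1,"x":0,"y":0,"z":0,"roll":-1},{"fingers":-1,"x":0,"y":0,"z":0,"roll":-1},{"fingers":-1,"x":0,"y":0,"z":0,"roll":-1},{"fingers":-1,"x":0,"y":0,"z":0,"roll":-1},{"fingers":-1,"x":0,"y":0,"z":0,"roll":-0.8}]' | head -2; python3 -m inch '[{"fingers":-1,"x":0,"y":0,"z":0,"roll":-0.4},{"fingers":-1,"x":0,"y":0,"z":0,"roll":0},{"fingers":-1,"x":0,"y":0,"z":0,"roll":0}]'; python3 -c "
from h import *
go2(.6400,-.0360,.23,187)"
```

```text
time_s: 70.9
ee_pos: [0.4429, -0.0629, 0.2356]
time_s: 71.9
ee_pos: [0.4429, -0.0629, 0.2356]
time_s: 72.2
ee_pos: [0.4429, -0.0629, 0.2352]
orientation: [[-0.997, 0.081, -0.009], [0.081, 0.997, -0.002], [0.009, -0.003, -1.0]]
force: [0.1, -0.1, -1.1]
gripper_width: 0.752
grasp_force: 67.3
yaw 175.3 q6 -0.06 tilt z [-0.009 -0.002 -1.   ] | x -3.89 y 0.86 z 0.07 roll -1.46 q [-0.14  0.12 -0.2   1.26 -0.   -0.06]
```

```bash
python3 -m inch '[{"fingers":-1,"x":0,"y":0,"z":0,"roll":-0.73},{"fingers":-1,"x":0,"y":0,"z":0,"roll":-0.73},{"fingers":-1,"x":-0.4,"y":0,"z":0,"roll":0},{"fingers":-1,"x":-0.7,"y":0.01,"z":0,"roll":0},{"fingers":-1,"x":-0.7,"y":0.02,"z":0,"roll":0},{"fingers":-1,"x":-0.7,"y":0.02,"z":0,"roll":0},{"fingers":-1,"x":-0.7,"y":0,"z":0,"roll":0},{"fingers":-1,"x":-0.5,"y":0,"z":0,"roll":0},{"fingers":-1,"x":-0.28,"y":0,"z":0,"roll":0},{"fingers":-1,"x":0,"y":0,"z":0,"roll":0}]'; python3 -m inch '[{"fingers":-1,"x":0,"y":0,"z":0,"roll":0},{"fingers":-1,"x":0,"y":0,"z":0,"roll":0}]'; python3 -c "
from h import *
go2(.6400,-.0360,.186,187)"
```

```text
time_s: 73.2
ee_pos: [0.6414, -0.0354, 0.2315]
orientation: [[-0.992, -0.123, -0.011], [-0.123, 0.992, -0.002], [0.011, -0.0, -1.0]]
force: [0.7, -0.1, -1.2]
gripper_width: 0.752
grasp_force: 67.3
time_s: 73.4
ee_pos: [0.6392, -0.0358, 0.2326]
orientation: [[-0.992, -0.123, -0.011], [-0.123, 0.992, -0.002], [0.011, -0.0, -1.0]]
force: [0.1, 0.1, -1.2]
gripper_width: 0.75
grasp_force: 67.3
yaw -172.9 q6 -0.18 tilt z [-0.011 -0.002 -1.   ] | x -0.03 y -0.00 z 0.93 roll 0.01 q [-0.05  0.45  0.26  1.39 -0.   -0.18]
```

```bash
python3 -m inch '[{"fingers":-1,"x":-0.02,"y":0,"z":0.25,"roll":0},{"fingers":-1,"x":0,"y":0,"z":0.2,"roll":0},{"fingers":-1,"x":0,"y":0,"z":0.15,"roll":0},{"fingers":-1,"x":0,"y":0,"z":0.1,"roll":0},{"fingers":-1,"x":0,"y":0,"z":0.1,"roll":0},{"fingers":-1,"x":0,"y":0,"z":0.08,"roll":0},{"fingers":-1,"x":0,"y":0,"z":0.08,"roll":0},{"fingers":-1,"x":0,"y":0,"z":0.04,"roll":0},{"fingers":-1,"x":0,"y":0,"z":0,"roll":0}]'
```

```text
time_s: 74.3
ee_pos: [0.6408, -0.0356, 0.186]
orientation: [[-0.992, -0.124, -0.006], [-0.124, 0.992, -0.002], [0.006, -0.001, -1.0]]
force: [-8.7, -0.0, 23.9]
gripper_width: 0.756
grasp_force: 70.0
```

Seated at 0.186 as predicted. Release, rise clear, back off, and check from the side and top.

```bash
python3 -m inch '[{"fingers":1,"x":0,"y":0,"z":0,"roll":0},{"fingers":1,"x":0,"y":0,"z":0,"roll":0},{"fingers":1,"x":0,"y":0,"z":0,"roll":0},{"fingers":1,"x":0,"y":0,"z":0,"roll":0},{"fingers":1,"x":0,"y":0,"z":-0.4,"roll":0},{"fingers":1,"x":0,"y":0,"z":-0.8,"roll":0},{"fingers":1,"x":0,"y":0,"z":-0.8,"roll":0},{"fingers":1,"x":0.7,"y":0,"z":0,"roll":0},{"fingers":1,"x":0.8,"y":0,"z":0,"roll":0},{"fingers":1,"x":0.8,"y":0,"z":0,"roll":0}]'; python3 -m inch '[{"fingers":1,"x":0.8,"y":-0.3,"z":0,"roll":0},{"fingers":1,"x":0.8,"y":-0.3,"z":0,"roll":0},{"fingers":1,"x":0.6,"y":-0.3,"z":0,"roll":0},{"fingers":1,"x":0,"y":0,"z":0,"roll":0}]'; python3 - <<'E'
from h import *
im=save('top','pics/t2.png');kt=cam('top')
sd=save('side','pics/s2.png')
for c in blobs(teal(im),400): print(cv2.boundingRect(c),rect_on(kt,c,.184))
cs=[c for c in blobs(teal(sd),200)];ks=cam('side')
print([cv2.boundingRect(c) for c in cs])
a=cv2.resize(sd[120:300,190:340],(500,600),interpolation=cv2.INTER_CUBIC); b=cv2.resize(im[100:280,280:530],(300,216)); o=np.zeros((600,800,3),np.uint8); o[:,:500]=a; o[:216,500:]=b
b=cv2.resize(im[165:280,400:520],(300,288)); o[216:504,500:]=b
cv2.imwrite('pics/c3.png',o[:,:,::-1])
E
```

```text
time_s: 75.3
ee_pos: [0.5264, -0.0498, 0.2831]
orientation: [[-0.992, -0.124, -0.011], [-0.124, 0.992, -0.002], [0.011, -0.0, -1.0]]
force: [0.2, 0.3, 0.9]
gripper_width: 1.001
grasp_force: 0.0
time_s: 75.7
ee_pos: [0.4208, -0.1092, 0.2852]
orientation: [[-0.992, -0.122, -0.011], [-0.122, 0.993, -0.002], [0.011, -0.001, -1.0]]
force: [0.1, -0.1, 0.3]
gripper_width: 1.0
grasp_force: 0.0
(287, 96, 39, 72) (639.6, -35.0, 153.4, 67.1, 6.9, 34, 63)
(0, 56, 63, 105) (690.0, 541.2, 239.6, 125.3, -177.0, 4, 72)
[(0, 301, 40, 43), (228, 146, 54, 29)]
```

View pics/c3.png

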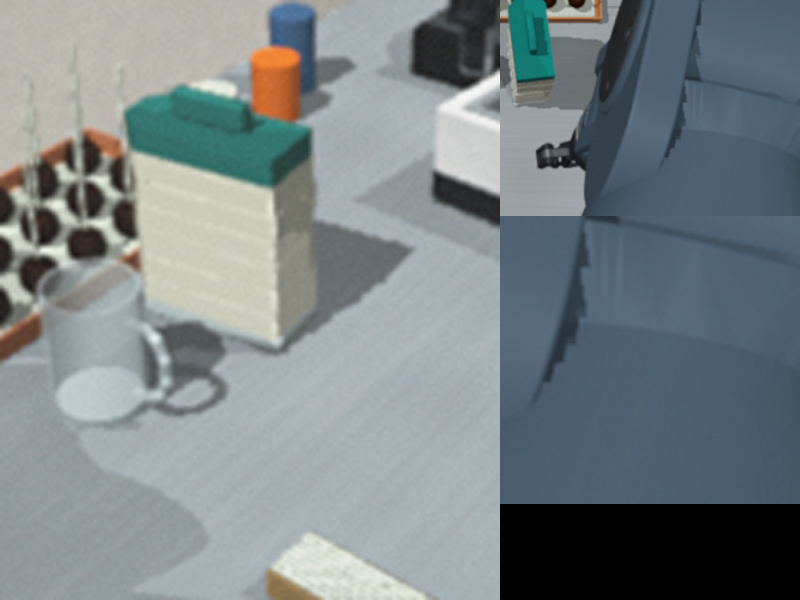

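The picture shows six trays stacked square on the stand with no gaps. The cover is seated level on top, chamfers at the same end, and the jug and carton are standing undisturbed. Earlier pictures (w5, w6) showed both pralines in the pan.

```bash
python3 -c "
from bench import sign_off
print(sign_off())"
```

```text
the job is handed in; nothing more can be done
None
```

Job handed in at about 76 s on the robot's clock: both pralines are in the pan, all six trays are seated on the stand with their chamfers matched, and the teal cover is seated on top; the jug, carton and bottle were not touched.

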